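# Put away the sorting cups of a leather bench on their stand

### The arm

A 6-joint arm with a two-finger parallel gripper is mounted at the origin on the work surface. World frame = base frame: x ahead of the robot, y to its left, z up, the work surface at z = 0. Lengths are in mm, angles in rad, forces in N, time in s.
With the tool pointing down it reaches from about 350 to 775 mm from the base axis. Payload 7.3 kg.
Tool frame: the origin (TCP) lies at the very end of the fingers, on their centre line; the grasp point (between the pads) lies 19 mm behind it; z points along the fingers, y is the line along which they close (so a half turn about z gives the same grasp; the last joint's range is limited). The gripper opens to 92 mm and grips with 3 to 60 N. Pads are 19 mm wide; open, the fingers measure 130 mm over their backs; the gripper's body (75 mm by 190 mm) begins 47 mm behind the grasp point.
Start: joints at [0.988, 0.342, 1.524, -0, 1.275, -0.146], TCP at [222.086, 475.734, 226.741] pointing down, gripper open.
Joint ranges: [-2.53, 2.53], [-0.77, 2.02], [0.04, 2.7], [-1, 4.14], [0.28, 2.66], [-3.11, 3.11]. Speed limits (rad/s): [2.57, 2.57, 3.14, 3.14, 3.14, 3.14].

### API

Orientations are given as [roll, pitch, yaw] about the fixed x, y, z axes, in that order (R = Rz(yaw) Ry(pitch) Rx(roll)).
In Python, from plant import get_obs, optics, ticket, finder gives the robot as it stands.
- The arm moves only by the tool send_rows, never from a script. Its arguments are lists of equal length, an entry for each row: "offset": the shift along the tool's x, y, z scaled (see below), a list of three; "delta_rot": the turn, a rotation vector about the tool's x, y, z scaled (see below), a list of three. In form: {"offset": [[dx, dy, dz], ...], "delta_rot": [[rx, ry, rz], ...]}. A call has 1 to 8 rows; each row is the pose to reach, as a shift and turn from the pose commanded when the call began, along the tool's axes at that moment, turning the shorter way round; what a row does not reach only later rows make up. The controller multiplies each number of a shift by 120 mm and each number of a turn by 360 degrees. A row lasts 1/8 s, in which the tool goes at most 62.5 mm and 10.7 degrees, less where a joint would pass 70% of its speed; a pose out of reach is approached as far as the arm can. A call with a number of a shift or a turn outside -1 to 1 is refused whole. A call with a gripper value outside its range is refused whole. "grip" is the opening, from 0 (shut) to 1 (fully open), set as the call begins (left out, the last holds). The fingers move at their own pace and stop on an object; the grip force is fixed at half the most. Time passes only in rows, so rows that repeat a pose let the fingers close. It gives the time, the measured TCP pose, the force, the opening and the grip force at its end, in the units of the state.
- get_obs(): the state, without advancing time (a new reading comes with each control period).
- optics.capture(name): name is "scene" or "top" or "wrist"; returns the picture (480x640x3 uint8, red, green, blue); there is no depth.
- optics.get_calibration(name): a dict with "fx", "fy", "cx", "cy" (pixels), "k1" (the pictures are not rectified: a ray, as slopes to the right and down, at radius r is drawn at 1 + k1 r^2 times it, then the intrinsics apply), "world_from_camera" (4x4, takes a point from camera to world coordinates). Camera axes: x right, y down, z forward; pixel columns grow to the right and rows downward; lengths in mm; the calibration is good to about 2 mm. A picture is of the moment at which its call begins: read the wrist's pose just before it. get_calibration takes no time and is no camera call; for the wrist camera it gives the pose at the moment of the call.
- ticket.close_job(): hands the job in; it is judged then, once.
Trained networks look in the newest picture that a camera, given by its name, has taken for a name from the list of things; names that differ only in an ending like _2 or _b are one class to them, and where a whole thing is asked for, a point or a joint stands for the part that bears it (a point fixed in the world has none). Each returns a list of dicts, best first, with "confidence" (0 to 1); they miss things now and then, are a little off and sometimes report something else, mostly with a low value. They report only what shows in the picture. A call takes as long as a camera call. They do not tell look-alikes from the thing itself.
- finder.boxes_of(target, camera): "box" ([left, top, right, bottom] in pixels, round what is visible of it).
- finder.silhouettes(target, camera): "region" (480x640 bool, what is visible of it) and "box" ([left, top, right, bottom] in pixels, round what is visible of it).
- finder.pinpoint(target, camera): "uv" ([column, row] in pixels: a listed point, or the origin of a listed thing).
The state is a dict: "time": time; "joint_positions": joint angles; "dq": joint speeds; "tau": joint torques, N m; "tool_pos": TCP position; "tcp_rot": TCP orientation; "contact_force": force on the tool from outside, world axes, zero at the start; "moment": the same for the moment, N m; "grip_width": finger opening in mm; "finger_force": force on a finger pad.
Only numpy, scipy, OpenCV 4.12 (cv2) and the standard library are available. Lean on these libraries where they do the work, as an engineer would, in place of code of your own. Each camera call takes 0.05 s, during which the arm holds its last target. There are 200 camera calls.

### The job

Put the sorting cups away: lift the dust lid off the little pedestal stand and set it aside on the bench, take the wooden edge burnisher and the steel snap setter out of the cups they stand in and put both in the empty long bay of the clear compartment box, then nest all the cups, upright, one inside the other into a single stack standing centred on the stand, and finally put the lid on the topmost cup. Leave the glue, the dye, the jar and the hammer where they are.

Things in the scene. Friction and masses are not known exactly. Their poses are not given: they have to be found in the camera images.
- cup0: white plastic cup, up to five alike: 70 mm tall, foot 38 mm across, 54 mm across at 42 mm height, then a straight collar 62 mm across from 46 mm height to the rim; wall 2.5 mm; thick bottom, inner floor 26 mm up. Origin: centre of the underside, z up. A nested cup's foot stands on the floor of the cup below, 26 mm above that cup's origin. None when this cup is absent
- cup1: white plastic cup, up to five alike: 70 mm tall, foot 38 mm across, 54 mm across at 42 mm height, then a straight collar 62 mm across from 46 mm height to the rim; wall 2.5 mm; thick bottom, inner floor 26 mm up. Origin: centre of the underside, z up. A nested cup's foot stands on the floor of the cup below, 26 mm above that cup's origin. None when this cup is absent
- cup2: white plastic cup, up to five alike: 70 mm tall, foot 38 mm across, 54 mm across at 42 mm height, then a straight collar 62 mm across from 46 mm height to the rim; wall 2.5 mm; thick bottom, inner floor 26 mm up. Origin: centre of the underside, z up. A nested cup's foot stands on the floor of the cup below, 26 mm above that cup's origin. None when this cup is absent
- cup3: white plastic cup, up to five alike: 70 mm tall, foot 38 mm across, 54 mm across at 42 mm height, then a straight collar 62 mm across from 46 mm height to the rim; wall 2.5 mm; thick bottom, inner floor 26 mm up. Origin: centre of the underside, z up. A nested cup's foot stands on the floor of the cup below, 26 mm above that cup's origin. None when this cup is absent
- cup4: white plastic cup, up to five alike: 70 mm tall, foot 38 mm across, 54 mm across at 42 mm height, then a straight collar 62 mm across from 46 mm height to the rim; wall 2.5 mm; thick bottom, inner floor 26 mm up. Origin: centre of the underside, z up. A nested cup's foot stands on the floor of the cup below, 26 mm above that cup's origin. None when this cup is absent
- stand: fixed pedestal: wooden foot disc 100 mm across and 10 mm thick, thin steel post, round wooden top plate 42 mm across. Origin: centre of the underside
- stand_top (a point): centre of the stand's top plate, 50 mm above the bench
- lid: dark wooden lid: plug below (44 to 50 mm across, 8 mm deep) that drops inside a cup's mouth (about 56 mm), disc 66 mm across and 5 mm thick that rests on the rim, round upright knob 18 mm across on top, from 13 to 39.5 mm height. Origin: centre of the plug's underside, z up; on a cup it lies 62 mm above the cup's origin. Starts on the stand
- burnisher: wooden edge burnisher, a round stick 26 mm across and 85 mm long with grooves near one end. Origin: centre of the grooved end, z along the stick. It starts upright in one of the cups, standing on its inner floor, its top 41 mm above the rim
- burnisher_mid (a point): middle of the burnisher
- setter: steel snap setter, a round bar 20 mm across and 90 mm long with a dark groove. Origin: centre of one end, z along the bar. It starts upright in another cup, standing on its inner floor, its top 46 mm above the rim; mass about 90 g
- setter_mid (a point): middle of the setter
- box: fixed open clear plastic compartment box, 190 mm (its x) by 200 mm (its y), walls 35 mm high and 3 mm thick. Three small compartments with rivets on its -y side, one long empty bay on its +y side. Origin: centre of the underside
- bay (a point): centre of the empty bay's floor, 3 mm above the bench; the bay is 184 mm (box x) by 115 mm (box y)
- glue: white bottle with black cap, 60 mm across, 150 mm tall; not to be disturbed
- jar: glass jar with green lid, 66 mm across, 75 mm tall; not to be disturbed
- dye: amber bottle with white cap, 50 mm across, 120 mm tall; not to be disturbed
- hammer: hammer lying on the bench; not to be disturbed
Things that resemble listed ones, but are neither listed nor needed, are in the scene too. Of the things shaped like the setter, the steel one is meant.

How it is judged:
By the outcome, as a careful person would: the job done as asked, in the order asked, and still so for the second after the job is handed in, with the robot touching nothing.
Of cup2, cup3, cup4 only 1 to 3 are there at a start; the rules pass over those that are not, and their reading is None.
At some moment in a run one of lid may be knocked a few centimetres aside while the robot is not near it.
Once in a run the grip may slacken for a moment while it holds something.
It also fails if it takes over 210 s, if anything falls off the work surface, if the arm or the gripper's body presses on something with over 40 N, if the wrist force passes 120 N, or if a joint passes its speed limit or range.

## Working session

There is one attempt and no reset: what is moved stays moved. The work goes in short steps, Python scripts to look and compute and a tool call to move; the robot and the scene stay as the last step left them, time stands still between calls to the robot, and variables do not carry over. Pictures are saved under pics/ and viewed, at most 14 in all, crops included, and the job is handed in when it is done.

Besides the shell and the picture viewer there is one more tool, called after "Emit:" by a JSON object that holds its "method" and its "body", one argument or row to a line. send_rows: Moves the arm, as the interface text tells. Its arguments: {"type":"object","properties":{"offset":{"type":"array"},"delta_rot":{"type":"array"},"grip":{"type":"number"}},"required":["offset","delta_rot"]}

```bash
mkdir -p pics; ls; cat > h.py <<'E'
import numpy as np, cv2
from scipy.spatial.transform import Rotation as R
from plant import get_obs, optics, ticket, finder
def snap(cam,f=None):
    im=optics.capture(cam)
    if f: cv2.imwrite('pics/'+f,cv2.cvtColor(im,cv2.COLOR_RGB2BGR))
    return im
def ray(cal,uv):
    x=(uv[0]-cal['cx'])/cal['fx'];y=(uv[1]-cal['cy'])/cal['fy']
    a=np.array([x,y]);u=a.copy()
    for _ in range(20): u=a/(1+cal['k1']*(u@u))
    T=np.array(cal['world_from_camera']);return T[:3,3],T[:3,:3]@np.array([u[0],u[1],1])
def at(cal,uv,z):
    o,d=ray(cal,uv);return o+d*(z-o[2])/d[2]
def proj(cal,p):
    T=np.linalg.inv(np.array(cal['world_from_camera']));c=T[:3,:3]@np.array(p)+T[:3,3]
    s=c[:2]/c[2];s=s*(1+cal['k1']*(s@s));return np.array([s[0]*cal['fx']+cal['cx'],s[1]*cal['fy']+cal['cy']])
E
python3 - <<'E'
from h import *
np.set_printoptions(precision=1,suppress=True)
s=get_obs();print({k:s[k] for k in('time','tool_pos','tcp_rot','grip_width')})
for c in('scene','top'):
    snap(c,c+'0.png');cal=optics.get_calibration(c);print(c,np.array(cal['world_from_camera'])[:3,3])
    for t in('cup0','lid','burnisher','setter','burnisher_mid','setter_mid','stand','stand_top','box','bay','glue','jar','dye','hammer'):
        for d in finder.pinpoint(t,c):
            z={'cup0':0,'lid':50,'burnisher':26,'setter':26,'burnisher_mid':68,'setter_mid':71,'stand_top':50,'bay':3}.get(t,0)
            print(t,np.round(d['uv']),round(d['confidence'],2),at(cal,d['uv'],z))
E
```

```text
pics
{'time': 0.0, 'tool_pos': array([221.8, 475.4, 226. ]), 'tcp_rot': array([-3.1, -0. ,  2.7]), 'grip_width': 91.98807964463296}
scene [1398.7   16.1 1046.9]
cup0 [480. 248.] 0.86 [442.2 296.2   0. ]
cup0 [423. 278.] 0.84 [550.4 166.4   0. ]
cup0 [510. 291.] 0.82 [557.7 355.3   0. ]
cup0 [422. 241.] 0.73 [439.3 162.    0. ]
cup0 [367. 313.] 0.55 [661.6  49.1   0. ]
lid [323. 225.] 0.64 [469.6 -70.1  50. ]
burnisher [422. 238.] 0.61 [455.5 157.4  26. ]
setter [386. 279.] 0.65 [584.9  82.9  26. ]
setter [426. 273.] 0.62 [555.2 168.6  26. ]
setter [409. 308.] 0.55 [655.2 134.   26. ]
burnisher_mid [422. 223.] 0.82 [445.5 152.5  68. ]
setter_mid [392. 260.] 0.84 [569.2  88.6  71. ]
setter_mid [429. 262.] 0.81 [561.2 167.2  71. ]
setter_mid [412. 295.] 0.66 [653.6 134.6  71. ]
setter_mid [452. 298.] 0.56 [650.6 214.   71. ]
setter_mid [370. 311.] 0.24 [706.7  51.8  71. ]
stand [323. 242.] 0.63 [478.  -66.4   0. ]
stand_top [324. 226.] 0.61 [472.2 -68.4  50. ]
stand_top [321. 225.] 0.18 [471.1 -73.6  50. ]
box [201. 252.] 0.62 [ 546.9 -340.4    0. ]
bay [217. 247.] 0.7 [ 529.6 -307.1   
[... 1185 characters left out ...]
id [253. 240.] 0.6 [550.7  80.9  71. ]
setter_mid [189. 210.] 0.57 [620.7 225.5  71. ]
stand [320. 275.] 0.79 [469.1 -69.6   0. ]
stand [222. 288.] 0.5 [442.5 164.6   0. ]
stand_top [323. 278.] 0.78 [463.1 -76.1  50. ]
box [437. 247.] 0.78 [ 530.9 -349.7    0. ]
bay [420. 252.] 0.9 [ 519.6 -309.5    3. ]
glue [348. 146.] 0.83 [ 780.3 -144.6    0. ]
glue [224. 285.] 0.24 [449.6 160.2   0. ]
jar [188. 172.] 0.58 [724.4 249.9   0. ]
dye [391. 162.] 0.73 [ 737.7 -247.2    0. ]
dye [218. 287.] 0.49 [445.  175.9   0. ]
hammer [492. 326.] 0.97 [ 339.  -477.2    0. ]
hammer [188. 175.] 0.54 [716.9 249.6   0. ]
hammer [349. 146.] 0.51 [ 779.8 -144.8   -0. ]
hammer [322. 274.] 0.23 [471.1 -73.    0. ]
```

```bash
python3 - <<'E'
import cv2
a=cv2.imread('pics/scene0.png');b=cv2.imread('pics/top0.png')
x=cv2.resize(a[190:370,150:550],(800,360));y=cv2.resize(b[130:345,100:520],(800,410))
cv2.imwrite('pics/c1.png',x);cv2.imwrite('pics/c2.png',y)
E
```

```text
(no output)
```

View pics/c1.png

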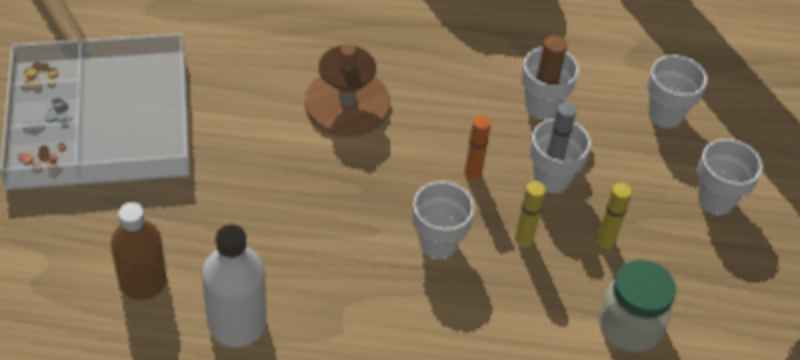

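View pics/c2.png

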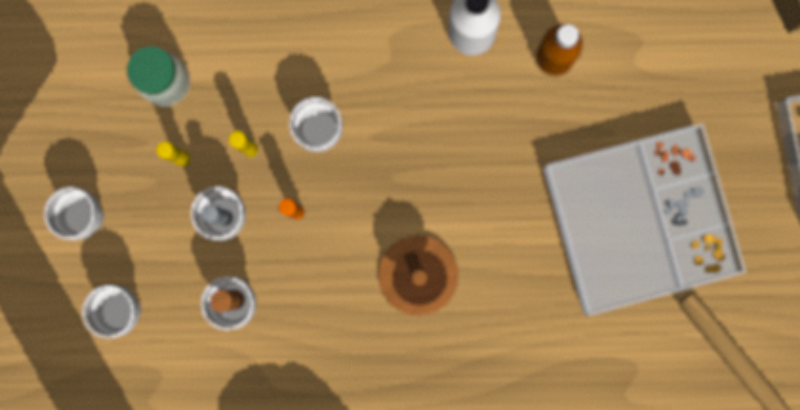

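The pictures show five cups: burnisher cup (scene px 422,241), setter cup (423,278) and three empty ones. The stand carries the lid at (323,225), and the box is on the right. The orange and yellow sticks are decoys; the grey one in the cup is the steel setter.

```bash
cat >> h.py <<'E'
def down(yaw): return R.from_euler('xyz',[np.pi,0,yaw])
def rel(p0,r0,p,r):
    o=r0.inv().apply(np.array(p)-p0)/120; w=(r0.inv()*r).as_rotvec()/(2*np.pi)
    n=max(np.linalg.norm(o)*120/62.5,np.linalg.norm(w)*360/10.7)
    return o,w,n
def plan(*wps):
    """wps: (x,y,z,yaw[,tilt]) relative to the current measured pose; tilt turns about tool y"""
    s=get_obs();p0=np.array(s['tool_pos']);r0=R.from_euler('xyz',s['tcp_rot']);p,r=p0,r0
    print('at',np.round(p0,1),np.round(s['tcp_rot'],3),'grip',round(s['grip_width'],1),'t',round(s['time'],1))
    for w in wps:
        q=down(w[3])*R.from_euler('y',w[4] if len(w)>4 else 0)
        o,v,_=rel(p0,r0,w[:3],q); n=rel(p,r,w[:3],q)[2]; p,r=np.array(w[:3]),q
        print('off',np.round(o,3).tolist(),'rot',np.round(v,4).tolist(),'rows %.1f'%n)
E
python3 - <<'E'
from h import *
np.set_printoptions(precision=2,suppress=True)
s=get_obs();r0=R.from_euler('xyz',s['tcp_rot']);print(s['tcp_rot'],s['joint_positions'])
c=optics.get_calibration('wrist');T=np.array(c['world_from_camera'])
print('cam in tool',r0.inv().apply(T[:3,3]-s['tool_pos']),'\n',r0.as_matrix().T@T[:3,:3],c['fx'])
plan((440,90,330,2.7))
E
```

```text
[3.14 0.   2.7 ] [ 0.99  0.34  1.52 -0.    1.28 -0.15]
cam in tool [  72.3     1.   -156.24] 
 [[-0.   -0.96 -0.27]
 [ 1.   -0.   -0.  ]
 [ 0.   -0.27  0.96]] 414.38206930235157
at [222.1 475.7 226.7] [3.14 0.   2.71] grip 91.7 t 1.5
off [-3.005, -2.144, -0.861] rot [0.0, 0.0, 0.0008] rows 7.3
```

Emit:
{"method": "send_rows", "body": {
  "offset": [
    [0,0,-0.3],
    [0,0,-0.3],
    [0,0,-0.3],
    [0,0,-0.3]
  ],
  "delta_rot": [
    [0,0,-0.0694],
    [0,0,-0.0694],
    [0,0,-0.0694],
    [0,0,-0.0694]
  ],
  "grip": 0.9
}}

```text
time: 2.0
tool_pos: [222.1, 475.7, 262.8]
tcp_rot: [3.141, 0.0, 3.14]
contact_force: [-0.1, 0.5, -0.7]
grip_width: 82.7
finger_force: 0.0
```

Emit:
{"method": "send_rows", "body": {
  "offset": [
    [-0.7,-0.7,0],
    [-0.7,-0.7,0],
    [-0.7,-0.7,0]
  ],
  "delta_rot": [
    [0,0,0],
    [0,0,0],
    [0,0,0]
  ]
}}

```text
time: 2.38
tool_pos: [308.3, 389.5, 262.7]
tcp_rot: [-3.141, 0.001, 3.134]
contact_force: [-0.1, -0.2, 0.0]
grip_width: 82.5
finger_force: 0.0
```

Emit:
{"method": "send_rows", "body": {
  "offset": [
    [-0.7,-0.7,0],
    [-0.7,-0.7,0],
    [-0.7,-0.7,0]
  ],
  "delta_rot": [
    [0,0,0],
    [0,0,0],
    [0,0,0]
  ]
}}

```text
time: 2.75
tool_pos: [391.7, 306.1, 262.5]
tcp_rot: [-3.141, 0.0, 3.135]
contact_force: [-0.1, 1.4, 0.4]
grip_width: 82.7
finger_force: 0.0
```

Emit:
{"method": "send_rows", "body": {
  "offset": [
    [-0.7,-0.7,0],
    [-0.7,-0.7,0],
    [-0.7,-0.7,0],
    [-0.7,-0.7,0]
  ],
  "delta_rot": [
    [0,0,0],
    [0,0,0],
    [0,0,0],
    [0,0,0]
  ]
}}

```text
time: 3.25
tool_pos: [472.9, 224.9, 262.5]
tcp_rot: [3.141, -0.001, 3.141]
contact_force: [0.2, 0.4, -0.2]
grip_width: 82.6
finger_force: 0.0
```

```bash
cat >> h.py <<'E'
from scipy.optimize import minimize
CUP=[(0,19),(42,27),(46,31),(70,31)]; LID=[(0,22),(8,25),(8,33),(13,33),(13,9),(39.5,9)]
BURN=[(0,13),(85,13)]; SET=[(0,10),(90,10)]; PLATE=[(0,21),(-6,21)]
def mask(cal,prof,p,cut=0):
    a=np.linspace(0,2*np.pi,40);m=np.zeros((480,640),np.uint8)
    P=[[proj(cal,(p[0]+r*np.cos(t),p[1]+r*np.sin(t),p[2]+z)) for t in a] for z,r in prof]
    for i in range(len(P)-1):
        h=cv2.convexHull(np.array((P[i]+P[i+1]),np.float32))
        cv2.fillConvexPoly(m,np.round(h*16).astype(np.int32),1,shift=4)
    return m>0
def fit(cal,region,prof,p0):
    f=lambda q:-(lambda m:(m&region).sum()/max(1,(m|region).sum()))(mask(cal,prof,(q[0],q[1],p0[2])))
    r=minimize(f,p0[:2],method='Nelder-Mead',options=dict(initial_simplex=[[p0[0],p0[1]],[p0[0]+8,p0[1]],[p0[0],p0[1]+8]],xatol=.1,fatol=1e-4))
    return r.x,-r.fun
def locate(cam,target,prof,z,zc=0,verbose=True):
    cal=optics.get_calibration(cam);out=[]
    for d in finder.silhouettes(target,cam):
        reg=np.array(d['region'])>0
        if reg.sum()<60: continue
        l,t,r,b=d['box'];g=at(cal,((l+r)/2,(t+b)/2),z+zc)
        x,s=fit(cal,reg,prof,(g[0],g[1],z));out.append((x,s))
        if verbose: print(target,cam,np.round(x,1),'iou %.2f'%s,'conf %.2f'%d['confidence'],np.round(d['box']))
    return out
E
python3 - <<'E'
from h import *
snap('wrist','w1.png')
locate('wrist','cup0',CUP,0,40);locate('wrist','burnisher',BURN,26,60);locate('wrist','setter',SET,26,60)
locate('top','cup0',CUP,0,40)
for c in ('top','scene'): locate(c,'lid',LID,50,15);
E
```

```text
cup0 wrist [552.6 171.1] iou 0.62 conf 0.91 [225. 243. 294. 312.]
cup0 wrist [445.5 159.5] iou 0.65 conf 0.86 [204. 128. 278. 203.]
cup0 wrist [555.7 348.5] iou 0.49 conf 0.79 [410. 243. 488. 298.]
cup0 wrist [437.7 300.6] iou 0.96 conf 0.60 [370. 119. 442. 191.]
burnisher wrist [449.1 158.9] iou 0.90 conf 0.89 [209. 152. 262. 194.]
setter wrist [549.4 169.8] iou 0.87 conf 0.75 [235. 257. 271. 314.]
setter wrist [607.8 227.7] iou 0.28 conf 0.71 [311. 316. 330. 378.]
setter wrist [618.3 149.6] iou 0.34 conf 0.60 [218. 359. 244. 386.]
setter wrist [544.   95.3] iou 0.53 conf 0.57 [147. 253. 200. 301.]
setter wrist [633.9 244.8] iou 0.27 conf 0.56 [313. 379. 369. 398.]
cup0 top [433.3 302.2] iou 0.98 conf 0.96 [143. 280. 176. 303.]
cup0 top [552.9 350. ] iou 0.84 conf 0.95 [124. 230. 152. 251.]
cup0 top [444.5 158.9] iou 0.68 conf 0.91 [203. 274. 236. 300.]
cup0 top [652.7  51.8] iou 0.90 conf 0.56 [254. 182. 285. 210.]
lid top [469.4 -70.7] iou 0.90 conf 0.81 [309. 262. 333. 291.]
lid scene [472.7 -70.2] iou 0.95 conf 0.58 [311. 215. 340. 235.]
```

View pics/w1.png

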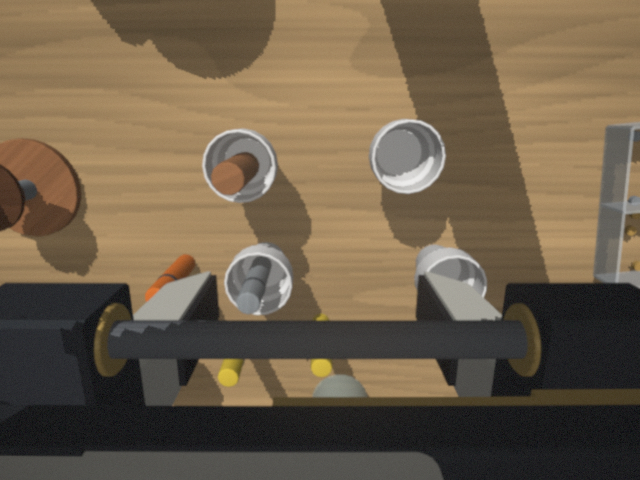

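The wrist view looks from the base side. It shows the burnisher cup at (240,165), the setter cup at (258,278) and an empty cup at (407,156). The stand is at the left edge. Next I'll look at the stand.

Emit:
{"method": "send_rows", "body": {
  "offset": [
    [-0.08,-0.82,0.0],
    [-0.08,-0.82,0.0],
    [-0.08,-0.82,0.0]
  ],
  "delta_rot": [
    [0,0,0],
    [0,0,0],
    [0,0,0]
  ]
}}

```text
time: 3.98
tool_pos: [483.6, 123.5, 262.9]
tcp_rot: [-3.141, 0.0, 3.138]
contact_force: [0.1, -0.3, 0.1]
grip_width: 82.9
finger_force: 0.0
```

Emit:
{"method": "send_rows", "body": {
  "offset": [
    [-0.08,-0.82,0.0],
    [-0.08,-0.82,0.0],
    [-0.08,-0.82,0.0]
  ],
  "delta_rot": [
    [0,0,0],
    [0,0,0],
    [0,0,0]
  ]
}}

```text
time: 4.35
tool_pos: [493.2, 25.8, 262.7]
tcp_rot: [3.141, 0.0, 3.138]
contact_force: [-0.6, 0.0, -0.6]
grip_width: 82.7
finger_force: 0.0
```

Emit:
{"method": "send_rows", "body": {
  "offset": [
    [-0.08,-0.82,0.2],
    [-0.08,-0.82,0.2],
    [-0.08,-0.82,0.2],
    [-0.08,-0.82,0.2]
  ],
  "delta_rot": [
    [0,0,0],
    [0,0,0],
    [0,0,0],
    [0,0,0]
  ]
}}

```text
time: 4.85
tool_pos: [502.7, -70.1, 238.9]
tcp_rot: [3.141, 0.0, -3.142]
contact_force: [1.3, 0.5, -0.1]
grip_width: 82.5
finger_force: 0.0
```

```bash
python3 - <<'E'
from h import *
snap('wrist','w2.png')
locate('wrist','lid',LID,50,15)
cal=optics.get_calibration('wrist')
for d in finder.pinpoint('bay','wrist'): print('bay',d['uv'],d['confidence'],at(cal,d['uv'],3))
plan((470.5,-70.5,180,np.pi))
E
```

```text
lid wrist [472.6 -70.4] iou 0.94 conf 0.75 [277. 126. 360. 202.]
lid wrist [444.4 149.3] iou 0.53 conf 0.70 [542.  93. 639. 172.]
bay [554.4, 237.7] 0.74 [551.3540341  165.55656231   3.        ]
bay [70.0, 214.7] 0.58 [ 528.1930806 -312.6889021    3.       ]
at [502.7 -70.2 239.2] [ 3.141e+00  1.000e-03 -3.140e+00] grip 82.4 t 5.0
off [0.268, -0.003, 0.493] rot [0.0, 0.0001, 0.0002] rows 1.1
```

Emit:
{"method": "send_rows", "body": {
  "offset": [
    [0.262,-0.003,0.2],
    [0.262,-0.003,0.742],
    [0.262,-0.003,0.742]
  ],
  "delta_rot": [
    [0,0,0],
    [0,0,0],
    [0,0,0]
  ],
  "grip": 0.5
}}

```text
time: 5.38
tool_pos: [468.5, -70.4, 147.2]
tcp_rot: [3.139, -0.007, -3.141]
contact_force: [0.3, -0.7, 0.6]
grip_width: 56.9
finger_force: 0.0
```

Emit:
{"method": "send_rows", "body": {
  "offset": [
    [0,0,0.35],
    [0,0,0.7],
    [0,0,0.7]
  ],
  "delta_rot": [
    [0,0,0],
    [0,0,0],
    [0,0,0]
  ]
}}

```text
time: 5.75
tool_pos: [471.9, -71.8, 66.1]
tcp_rot: [3.141, -0.0, 3.142]
contact_force: [0.0, 0.9, 0.1]
grip_width: 45.9
finger_force: 0.0
```

Emit:
{"method": "send_rows", "body": {
  "offset": [
    [0,0,0],
    [0,0,0],
    [0,0,0],
    [0,0,0],
    [0,0,0]
  ],
  "delta_rot": [
    [0,0,0],
    [0,0,0],
    [0,0,0],
    [0,0,0],
    [0,0,0]
  ],
  "grip": 0
}}

```text
time: 6.38
tool_pos: [471.4, -72.0, 66.5]
tcp_rot: [-3.141, 0.001, 3.141]
contact_force: [-1.5, 1.7, 5.9]
grip_width: 16.8
finger_force: 30.0
```

Emit:
{"method": "send_rows", "body": {
  "offset": [
    [0,0,-0.2],
    [0,0,-0.6],
    [0,0,-0.6]
  ],
  "delta_rot": [
    [0,0,0],
    [0,0,0],
    [0,0,0]
  ]
}}

```text
time: 6.75
tool_pos: [473.0, -72.7, 140.8]
tcp_rot: [-3.139, 0.007, 3.141]
contact_force: [0.3, -0.6, -0.4]
grip_width: 17.1
finger_force: 30.0
```

Emit:
{"method": "send_rows", "body": {
  "offset": [
    [-0.4,-0.05,0],
    [-0.62,-0.08,0],
    [-0.62,-0.08,0]
  ],
  "delta_rot": [
    [0,0,0],
    [0,0,0],
    [0,0,0]
  ]
}}

```text
time: 7.12
tool_pos: [546.0, -81.8, 136.3]
tcp_rot: [3.141, -0.001, 3.141]
contact_force: [0.3, -0.1, -0.9]
grip_width: 17.3
finger_force: 30.0
```

Emit:
{"method": "send_rows", "body": {
  "offset": [
    [-0.4,-0.05,0],
    [-0.62,-0.08,0],
    [-0.62,-0.08,0],
    [-0.62,-0.08,0.5],
    [-0.62,-0.08,0.8],
    [-0.62,-0.08,0.97],
    [-0.62,-0.08,1.0]
  ],
  "delta_rot": [
    [0,0,0],
    [0,0,0],
    [0,0,0],
    [0,0,0],
    [0,0,0],
    [0,0,0],
    [0,0,0]
  ]
}}

```text
time: 8.0
tool_pos: [617.5, -90.8, 16.5]
tcp_rot: [3.141, -0.004, 3.141]
contact_force: [0.0, 0.3, 0.4]
grip_width: 17.7
finger_force: 30.0
```

Emit:
{"method": "send_rows", "body": {
  "offset": [
    [0,0,0.01],
    [0,0,0.01],
    [0,0,0.01]
  ],
  "delta_rot": [
    [0,0,0],
    [0,0,0],
    [0,0,0]
  ]
}}

```text
time: 8.38
tool_pos: [620.1, -91.4, 17.3]
tcp_rot: [-3.141, 0.001, 3.141]
contact_force: [-0.0, -0.4, -0.9]
grip_width: 17.5
finger_force: 30.0
```

Emit:
{"method": "send_rows", "body": {
  "offset": [
    [0,0,0.01],
    [0,0,0.015],
    [0,0,0.015]
  ],
  "delta_rot": [
    [0,0,0],
    [0,0,0],
    [0,0,0]
  ]
}}

```text
time: 8.75
tool_pos: [620.4, -91.4, 16.3]
tcp_rot: [-3.141, 0.002, 3.141]
contact_force: [-2.7, 0.9, 8.5]
grip_width: 17.2
finger_force: 30.0
```

Emit:
{"method": "send_rows", "body": {
  "offset": [
    [0,0,0],
    [0,0,0],
    [0,0,0],
    [0,0,0]
  ],
  "delta_rot": [
    [0,0,0],
    [0,0,0],
    [0,0,0],
    [0,0,0]
  ],
  "grip": 0.55
}}

```text
time: 9.25
tool_pos: [619.7, -91.3, 14.5]
tcp_rot: [3.141, -0.0, 3.141]
contact_force: [-0.3, 0.1, -0.7]
grip_width: 49.3
finger_force: 0.0
```

Emit:
{"method": "send_rows", "body": {
  "offset": [
    [0,0,-0.4],
    [0,0,-0.9],
    [0,0,-1.0],
    [0,0,-1.0]
  ],
  "delta_rot": [
    [0,0,0],
    [0,0,0],
    [0,0,0],
    [0,0,0]
  ]
}}

```text
time: 9.75
tool_pos: [620.1, -91.4, 135.2]
tcp_rot: [-3.141, 0.001, 3.141]
contact_force: [0.1, 0.2, -0.7]
grip_width: 50.7
finger_force: 0.0
```

Emit:
{"method": "send_rows", "body": {
  "offset": [
    [0.5,0.15,-0.5],
    [1.0,0.17,-0.83],
    [1.0,0.17,-0.83],
    [1.0,0.17,-0.83],
    [1.0,0.17,-0.83]
  ],
  "delta_rot": [
    [0,0,0],
    [0,0,0],
    [0,0,0],
    [0,0,0],
    [0,0,0]
  ]
}}

```text
time: 10.38
tool_pos: [500.0, -70.8, 232.5]
tcp_rot: [3.141, -0.002, 3.141]
contact_force: [-0.2, 0.4, -0.1]
grip_width: 50.2
finger_force: 0.0
```

```bash
python3 - <<'E'
from h import *
snap('wrist','w3.png');cal=optics.get_calibration('wrist')
for d in finder.pinpoint('stand_top','wrist'): print('stop',np.round(d['uv']),d['confidence'],at(cal,d['uv'],50))
locate('wrist','stand',[(0,50),(10,50),(10,1.5),(44,1.5),(44,21),(50,21)],0,5)
for c in('top','scene'):
    snap(c); locate(c,'stand',[(0,50),(10,50),(10,1.5),(44,1.5),(44,21),(50,21)],0,5); locate(c,'lid',LID,0,10)
    cal=optics.get_calibration(c)
    for d in finder.pinpoint('stand_top',c): print('stop',c,np.round(d['uv']),d['confidence'],at(cal,d['uv'],50))
plan((444.5,159.5,170,np.pi))
E
```

```text
stop [321. 172.] 0.75 [475.13006243 -68.13287523  50.        ]
stand wrist [475.3 -68. ] iou 0.96 conf 0.77 [268. 107. 376. 220.]
stand top [436.  -52.1] iou 0.12 conf 0.73 [304. 283. 332. 295.]
stand top [565.1 180.8] iou 0.09 conf 0.18 [205. 238. 222. 248.]
lid top [619.5 -92.5] iou 0.72 conf 0.72 [317. 199. 339. 223.]
stop top [319. 275.] 0.75 [468.06296249 -68.39999539  50.        ]
stand scene [474.3 -69.5] iou 0.94 conf 0.95 [301. 219. 346. 257.]
stand scene [ 753.5 -149.2] iou 0.63 conf 0.65 [250. 302. 284. 362.]
stand scene [ 591.  -376.8] iou 0.22 conf 0.44 [149. 205. 244. 282.]
lid scene [619.4 -93.7] iou 0.87 conf 0.91 [292. 277. 321. 298.]
stop scene [323. 225.] 0.97 [469.81773007 -69.35475169  50.        ]
at [499.9 -70.8 234.2] [ 3.141 -0.     3.141] grip 50.3 t 10.9
off [0.463, 1.919, 0.535] rot [0.0, -0.0, -0.0001] rows 3.9
```

View pics/w3.png

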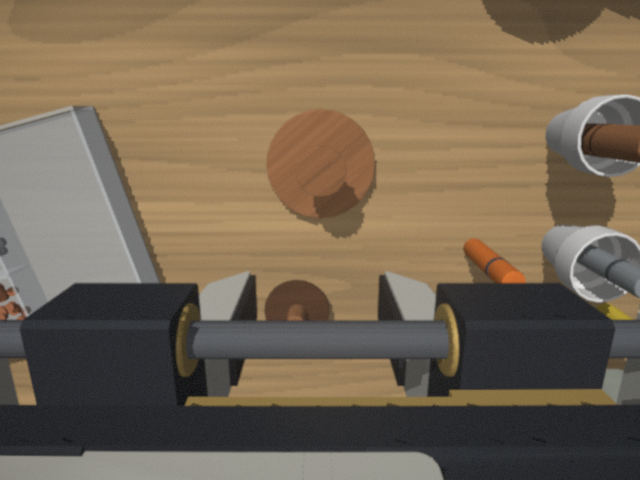

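Lid is now on the bench at (297,300) px and the stand is bare. Next is the burnisher.

Emit:
{"method": "send_rows", "body": {
  "offset": [
    [0.22,0.957,0.26],
    [0.22,0.957,0.26],
    [0.22,0.957,0.26]
  ],
  "delta_rot": [
    [0,0,0],
    [0,0,0],
    [0,0,0]
  ],
  "grip": 0.6
}}

```text
time: 11.3
tool_pos: [471.8, 47.1, 202.3]
tcp_rot: [3.141, -0.002, -3.138]
contact_force: [0.6, -0.2, -0.6]
grip_width: 54.8
finger_force: 0.0
```

Emit:
{"method": "send_rows", "body": {
  "offset": [
    [0.22,0.957,0.26],
    [0.22,0.957,0.26],
    [0.22,0.957,0.26],
    [0.22,0.957,0.26]
  ],
  "delta_rot": [
    [0,0,0],
    [0,0,0],
    [0,0,0],
    [0,0,0]
  ]
}}

```text
time: 11.8
tool_pos: [448.0, 158.3, 172.3]
tcp_rot: [-3.141, 0.001, 3.141]
contact_force: [-0.2, 0.1, -1.0]
grip_width: 54.8
finger_force: 0.0
```

Emit:
{"method": "send_rows", "body": {
  "offset": [
    [0,0,0.4],
    [0,0,0.7],
    [0,0,0.8],
    [0,0,0.8]
  ],
  "delta_rot": [
    [0,0,0],
    [0,0,0],
    [0,0,0],
    [0,0,0]
  ]
}}

```text
time: 12.3
tool_pos: [447.9, 158.0, 76.1]
tcp_rot: [-3.142, -0.0, 3.139]
contact_force: [-0.4, -0.3, -0.1]
grip_width: 55.2
finger_force: 0.0
```

Emit:
{"method": "send_rows", "body": {
  "offset": [
    [0,0,0],
    [0,0,0],
    [0,0,0],
    [0,0,0],
    [0,0,0]
  ],
  "delta_rot": [
    [0,0,0],
    [0,0,0],
    [0,0,0],
    [0,0,0],
    [0,0,0]
  ],
  "grip": 0.1
}}

```text
time: 12.92
tool_pos: [447.6, 159.0, 76.4]
tcp_rot: [3.141, 0.001, 3.141]
contact_force: [-0.1, -0.1, 5.5]
grip_width: 25.1
finger_force: 30.0
```

Emit:
{"method": "send_rows", "body": {
  "offset": [
    [0,0,-0.2],
    [0,0,-0.6],
    [0,0,-1.0],
    [0,0,-1.0]
  ],
  "delta_rot": [
    [0,0,0],
    [0,0,0],
    [0,0,0],
    [0,0,0]
  ]
}}

```text
time: 13.42
tool_pos: [449.1, 159.3, 199.1]
tcp_rot: [3.14, 0.007, 3.141]
contact_force: [-0.9, 0.7, -0.5]
grip_width: 25.5
finger_force: 30.0
```

Emit:
{"method": "send_rows", "body": {
  "offset": [
    [-0.155,-0.815,0.05],
    [-0.155,-0.815,0.05],
    [-0.155,-0.815,0.05]
  ],
  "delta_rot": [
    [0,0,0],
    [0,0,0],
    [0,0,0]
  ]
}}

```text
time: 13.8
tool_pos: [465.3, 59.2, 188.4]
tcp_rot: [-3.141, -0.003, 3.137]
contact_force: [-0.3, 0.9, -0.4]
grip_width: 25.6
finger_force: 30.0
```

Emit:
{"method": "send_rows", "body": {
  "offset": [
    [-0.155,-0.815,0.05],
    [-0.155,-0.815,0.05],
    [-0.155,-0.815,0.05]
  ],
  "delta_rot": [
    [0,0,0],
    [0,0,0],
    [0,0,0]
  ]
}}

```text
time: 14.18
tool_pos: [484.1, -37.7, 182.7]
tcp_rot: [3.141, -0.002, 3.138]
contact_force: [0.1, 0.5, -0.6]
grip_width: 25.3
finger_force: 30.0
```

Emit:
{"method": "send_rows", "body": {
  "offset": [
    [-0.155,-0.815,0.05],
    [-0.155,-0.815,0.05],
    [-0.155,-0.815,0.05]
  ],
  "delta_rot": [
    [0,0,0],
    [0,0,0],
    [0,0,0]
  ]
}}

```text
time: 14.55
tool_pos: [502.8, -134.8, 176.9]
tcp_rot: [3.141, -0.001, 3.139]
contact_force: [0.1, 1.4, -1.3]
grip_width: 25.5
finger_force: 30.0
```

Emit:
{"method": "send_rows", "body": {
  "offset": [
    [-0.155,-0.815,0.05],
    [-0.155,-0.815,0.05],
    [-0.155,-0.815,0.05]
  ],
  "delta_rot": [
    [0,0,0],
    [0,0,0],
    [0,0,0]
  ]
}}

```text
time: 14.92
tool_pos: [521.5, -232.1, 171.0]
tcp_rot: [3.14, -0.001, 3.14]
contact_force: [-0.1, 1.0, 0.2]
grip_width: 25.5
finger_force: 30.0
```

Emit:
{"method": "send_rows", "body": {
  "offset": [
    [-0.155,-0.815,0.05],
    [-0.155,-0.815,0.05],
    [-0.155,-0.815,0.05],
    [-0.155,-0.815,0.05]
  ],
  "delta_rot": [
    [0,0,0],
    [0,0,0],
    [0,0,0],
    [0,0,0]
  ]
}}

```text
time: 15.42
tool_pos: [540.0, -327.4, 165.6]
tcp_rot: [3.14, -0.001, -3.141]
contact_force: [0.5, -0.3, -1.2]
grip_width: 25.4
finger_force: 30.0
```

Emit:
{"method": "send_rows", "body": {
  "offset": [
    [0,0,0.2],
    [0,0,0.3],
    [0,0,0.4],
    [0,0,0.5],
    [0,0,0.5],
    [0,0,0.5]
  ],
  "delta_rot": [
    [0,-0.028,0],
    [0,-0.056,0],
    [0,-0.084,0],
    [0,-0.111,0],
    [0,-0.111,0],
    [0,-0.111,0]
  ]
}}

```text
time: 16.18
tool_pos: [562.2, -329.9, 135.1]
tcp_rot: [3.13, 0.633, 3.122]
contact_force: [-0.5, -0.0, -0.2]
grip_width: 25.6
finger_force: 30.0
```

```bash
python3 - <<'E'
from h import *
print(get_obs()['joint_positions'])
snap('scene','s2.png')
a=cv2.imread('pics/s2.png');cv2.imwrite('pics/c3.png',cv2.resize(a[150:310,140:400],(780,480)))
plan((541,-330,54,np.pi,-.698))
E
```

```text
[-0.87644929  0.47853094  1.79456514  0.88623406  0.62674985 -3.10549744]
at [ 562.3 -330.1  134.9] [3.13  0.633 3.121] grip 25.4 t 16.2
off [0.542, -0.008, 0.439] rot [-0.0001, -0.0103, -0.0027] rows 1.3
```

View pics/c3.png

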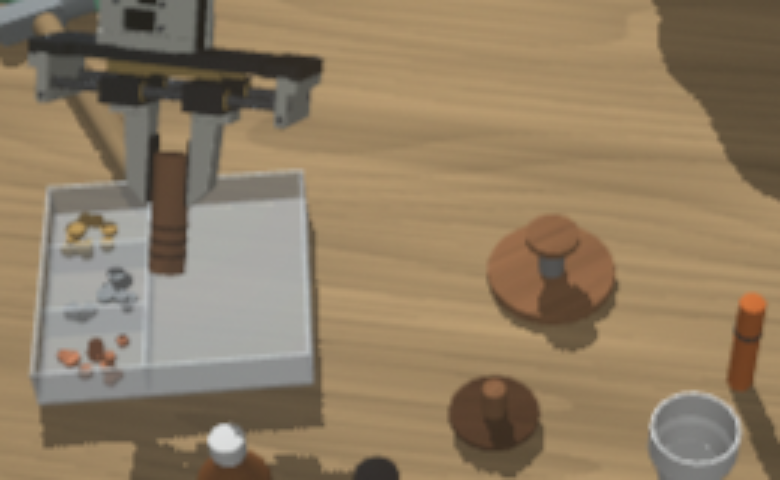

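The burnisher is held over the bay, but joint 6 is at its limit. I'll tilt in the radial plane instead.

```bash
python3 - <<'E'
from h import *
plan((576,-301,130,2.61,-.698),(576,-301,54,2.61,-.698))
E
```

```text
at [ 562.3 -330.1  134.9] [3.13  0.633 3.121] grip 25.4 t 16.2
off [-0.064, 0.243, 0.101] rot [0.0521, -0.0105, 0.0639] rows 2.8
off [0.311, 0.237, 0.611] rot [0.0521, -0.0105, 0.0639] rows 1.2
```

Emit:
{"method": "send_rows", "body": {
  "offset": [
    [-0.06,0.24,0.0],
    [-0.06,0.24,0.0],
    [-0.06,0.24,0.0],
    [-0.06,0.24,0.0],
    [-0.06,0.24,0.0],
    [-0.06,0.24,0.0]
  ],
  "delta_rot": [
    [0.052,-0.0105,0.064],
    [0.052,-0.0105,0.064],
    [0.052,-0.0105,0.064],
    [0.052,-0.0105,0.064],
    [0.052,-0.0105,0.064],
    [0.052,-0.0105,0.064]
  ]
}}

```text
time: 16.98
tool_pos: [574.6, -312.5, 168.9]
tcp_rot: [3.119, 0.646, 2.607]
contact_force: [0.4, 0.2, 0.5]
grip_width: 25.5
finger_force: 30.0
```

```bash
python3 - <<'E'
from h import *
print(get_obs()['joint_positions'])
plan((576,-301,80,2.61,-.698),(576,-301,54,2.61,-.698))
E
```

```text
[-0.66419882  0.37644505  1.85939498  0.36460608  0.28375976 -2.02590355]
at [ 574.6 -312.5  168.9] [3.119 0.646 2.607] grip 25.5 t 17.0
off [0.477, 0.076, 0.57] rot [0.0032, -0.0083, -0.0005] rows 1.4
off [0.607, 0.072, 0.743] rot [0.0032, -0.0083, -0.0005] rows 0.4
```

Joint 5 hits its limit when tilting outward, so I'll tilt inward, where it has range.

```bash
python3 - <<'E'
from h import *
plan((520,-325,170,2.59,0))
E
```

```text
at [ 574.6 -312.5  168.9] [3.119 0.646 2.607] grip 25.5 t 17.0
off [0.265, -0.317, -0.218] rot [0.0043, 0.1028, 0.0038] rows 3.5
```

Emit:
{"method": "send_rows", "body": {
  "offset": [
    [0.265,-0.317,-0.218],
    [0.265,-0.317,-0.218],
    [0.265,-0.317,-0.218],
    [0.265,-0.317,-0.218],
    [0.265,-0.317,-0.218],
    [0.265,-0.317,-0.218],
    [0.265,-0.317,-0.218]
  ],
  "delta_rot": [
    [0.0043,0.103,0.0038],
    [0.0043,0.103,0.0038],
    [0.0043,0.103,0.0038],
    [0.0043,0.103,0.0038],
    [0.0043,0.103,0.0038],
    [0.0043,0.103,0.0038],
    [0.0043,0.103,0.0038]
  ]
}}

```text
time: 17.85
tool_pos: [518.1, -324.9, 168.9]
tcp_rot: [3.138, -0.003, 2.585]
contact_force: [-1.0, 0.0, -0.2]
grip_width: 25.2
finger_force: 30.0
```

```bash
python3 - <<'E'
from h import *
print(get_obs()['joint_positions'])
plan((479,-320,120,2.59,0.87))
E
```

```text
[-0.68682084  0.54858801  1.35471103  0.00295844  1.24120801 -1.70222357]
at [ 518.1 -324.9  168.9] [ 3.138e+00 -3.000e-03  2.585e+00] grip 25.2 t 17.9
off [0.298, -0.139, 0.408] rot [0.0008, 0.1381, -0.0005] rows 4.6
```

Emit:
{"method": "send_rows", "body": {
  "offset": [
    [0.298,-0.139,0.2],
    [0.298,-0.139,0.3],
    [0.298,-0.139,0.408],
    [0.298,-0.139,0.408],
    [0.298,-0.139,0.408],
    [0.298,-0.139,0.408],
    [0.298,-0.139,0.408],
    [0.298,-0.139,0.408]
  ],
  "delta_rot": [
    [0,0.028,0],
    [0,0.056,0],
    [0,0.084,0],
    [0,0.11,0],
    [0,0.138,0],
    [0,0.138,0],
    [0,0.138,0],
    [0,0.138,0]
  ]
}}

```text
time: 18.85
tool_pos: [479.8, -320.8, 123.3]
tcp_rot: [3.138, -0.863, 2.587]
contact_force: [-0.2, -0.1, 0.3]
grip_width: 25.4
finger_force: 30.0
```

```bash
python3 - <<'E'
from h import *
print(get_obs()['joint_positions'])
plan((479,-320,80,2.59,0.87),(479,-320,51,2.59,0.87))
E
```

```text
[-0.67388315  1.10440243  0.66469009 -0.11023362  2.22902809 -1.71637557]
at [ 479.8 -320.8  123.3] [ 3.138 -0.863  2.587] grip 25.4 t 18.9
off [-0.268, 0.001, 0.242] rot [0.0009, 0.0012, -0.0003] rows 0.7
off [-0.452, 0.001, 0.399] rot [0.0009, 0.0012, -0.0003] rows 0.5
```

Emit:
{"method": "send_rows", "body": {
  "offset": [
    [-0.268,0,0.242],
    [-0.38,0,0.34],
    [-0.452,0,0.399],
    [-0.452,0,0.399],
    [-0.452,0,0.399]
  ],
  "delta_rot": [
    [0,0,0],
    [0,0,0],
    [0,0,0],
    [0,0,0],
    [0,0,0]
  ]
}}

```text
time: 19.48
tool_pos: [478.6, -319.8, 48.7]
tcp_rot: [3.138, -0.868, 2.587]
contact_force: [-0.1, 0.4, -0.8]
grip_width: 25.5
finger_force: 30.0
```

Emit:
{"method": "send_rows", "body": {
  "offset": [
    [-0.01,0,0.009],
    [-0.02,0,0.017],
    [-0.02,0,0.017]
  ],
  "delta_rot": [
    [0,0,0],
    [0,0,0],
    [0,0,0]
  ]
}}

```text
time: 19.85
tool_pos: [478.3, -319.5, 44.8]
tcp_rot: [3.137, -0.87, 2.588]
contact_force: [1.5, -0.1, 1.2]
grip_width: 25.4
finger_force: 30.0
```

Emit:
{"method": "send_rows", "body": {
  "offset": [
    [0,0,0],
    [0,0,0],
    [0,0,0],
    [0,0,0],
    [0,0,0]
  ],
  "delta_rot": [
    [0,0,0],
    [0,0,0],
    [0,0,0],
    [0,0,0],
    [0,0,0]
  ],
  "grip": 0.55
}}

```text
time: 20.48
tool_pos: [478.2, -319.4, 44.4]
tcp_rot: [3.137, -0.87, 2.588]
contact_force: [-0.5, -1.0, -0.7]
grip_width: 50.2
finger_force: 0.0
```

Emit:
{"method": "send_rows", "body": {
  "offset": [
    [0,0,-0.3],
    [0.2,0,-0.7],
    [0.6,0,-0.9],
    [0.95,0,-0.9],
    [0.95,0,-0.9],
    [0.95,0,-0.9],
    [0.95,0,-0.9],
    [0.95,0,-0.9]
  ],
  "delta_rot": [
    [0,0,0],
    [0,-0.02,0],
    [0,-0.048,0],
    [0,-0.076,0],
    [0,-0.1,0],
    [0,-0.138,0],
    [0,-0.138,0],
    [0,-0.138,0]
  ]
}}

```text
time: 21.48
tool_pos: [485.0, -324.2, 202.3]
tcp_rot: [3.139, -0.002, 2.584]
contact_force: [0.1, -0.4, 0.1]
grip_width: 50.8
finger_force: 0.0
```

```bash
python3 - <<'E'
from h import *
snap('top','t3.png');cal=optics.get_calibration('top')
for d in finder.pinpoint('burnisher_mid','top'): print(np.round(d['uv']),d['confidence'],at(cal,d['uv'],16))
locate('top','lid',LID,0,10);locate('top','cup0',CUP,0,40);
a=cv2.imread('pics/t3.png');cv2.imwrite('pics/c4.png',cv2.resize(a[130:345,100:520],(800,410)))
plan((549,169,170,np.pi))
E
```

```text
[430. 264.] 0.57 [ 488.69254223 -330.14148779   16.        ]
lid top [619.7 -92.5] iou 0.89 conf 0.85 [319. 201. 339. 226.]
lid top [467.1 -60.7] iou 0.48 conf 0.29 [299. 256. 340. 295.]
cup0 top [550.1 169.4] iou 0.72 conf 0.92 [199. 230. 228. 257.]
cup0 top [552.7 349.6] iou 0.89 conf 0.91 [123. 229. 152. 252.]
cup0 top [442.9 158.1] iou 0.90 conf 0.88 [204. 276. 233. 303.]
cup0 top [654.9  52. ] iou 0.88 conf 0.66 [252. 184. 284. 207.]
cup0 top [434.9 302.9] iou 0.92 conf 0.63 [145. 281. 177. 303.]
at [ 486.1 -324.9  200.7] [ 3.139 -0.004  2.585] grip 50.5 t 21.7
off [1.73, 3.77, 0.274] rot [0.0006, -0.0005, -0.0887] rows 8.0
```

View pics/c4.png

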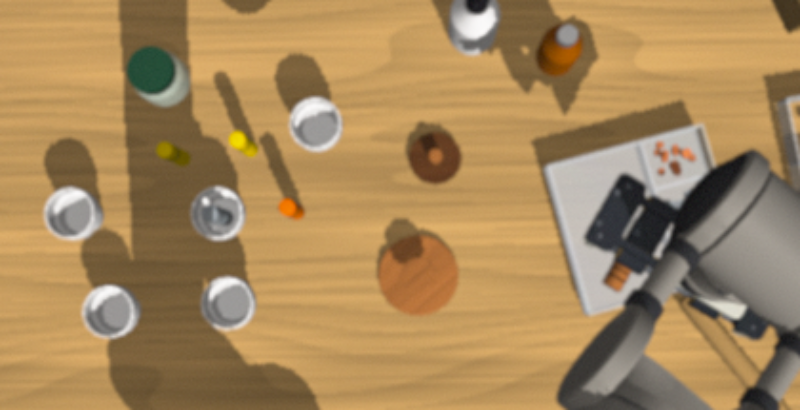

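The burnisher lies in the bay, its grooved end visible at (617,275). The lid and all the cups are in place. Next is the setter.

Emit:
{"method": "send_rows", "body": {
  "offset": [
    [0.4325,0.9425,0.02],
    [0.4325,0.9425,0.02],
    [0.4325,0.9425,0.02]
  ],
  "delta_rot": [
    [0,0,0],
    [0,0,0],
    [0,0,0]
  ]
}}

```text
time: 22.05
tool_pos: [502.1, -197.5, 198.8]
tcp_rot: [3.138, -0.005, 2.59]
contact_force: [0.9, -0.2, 0.5]
grip_width: 50.5
finger_force: 0.0
```

Emit:
{"method": "send_rows", "body": {
  "offset": [
    [0.4325,0.9425,0.02],
    [0.4325,0.9425,0.02],
    [0.4325,0.9425,0.02]
  ],
  "delta_rot": [
    [0,0,0],
    [0,0,0],
    [0,0,0]
  ]
}}

```text
time: 22.42
tool_pos: [517.8, -74.9, 197.0]
tcp_rot: [3.139, -0.004, 2.589]
contact_force: [-0.8, -0.0, 1.1]
grip_width: 50.5
finger_force: 0.0
```

Emit:
{"method": "send_rows", "body": {
  "offset": [
    [0.4325,0.9425,0.02],
    [0.4325,0.9425,0.02],
    [0.4325,0.9425,0.02]
  ],
  "delta_rot": [
    [0,0,0],
    [0,0,0],
    [0,0,0]
  ]
}}

```text
time: 22.8
tool_pos: [533.6, 47.7, 195.0]
tcp_rot: [3.139, -0.004, 2.589]
contact_force: [-0.7, -0.8, -0.8]
grip_width: 50.9
finger_force: 0.0
```

Emit:
{"method": "send_rows", "body": {
  "offset": [
    [0.4325,0.9425,0.02],
    [0.4325,0.9425,0.02],
    [0.4325,0.9425,0.02],
    [0.4325,0.9425,0.02]
  ],
  "delta_rot": [
    [0,0,0],
    [0,0,0],
    [0,0,0],
    [0,0,0]
  ]
}}

```text
time: 23.3
tool_pos: [549.3, 167.2, 193.0]
tcp_rot: [3.14, -0.003, 2.584]
contact_force: [-0.8, 0.5, 0.1]
grip_width: 50.1
finger_force: 0.0
```

```bash
python3 - <<'E'
from h import *
plan((550,169.5,76,2.585),)
E
```

```text
at [549.3 167.2 193. ] [ 3.140e+00 -3.000e-03  2.584e+00] grip 50.1 t 23.3
off [0.002, 0.018, 0.975] rot [0.0002, -0.0005, -0.0002] rows 1.9
```

Emit:
{"method": "send_rows", "body": {
  "offset": [
    [0,0,0.4],
    [0,0,0.8],
    [0,0,0.965],
    [0,0,0.965]
  ],
  "delta_rot": [
    [0,0,0],
    [0,0,0],
    [0,0,0],
    [0,0,0]
  ]
}}

```text
time: 23.8
tool_pos: [548.0, 167.1, 76.2]
tcp_rot: [-3.142, -0.006, 2.582]
contact_force: [0.8, 0.3, -0.1]
grip_width: 50.3
finger_force: 0.0
```

Emit:
{"method": "send_rows", "body": {
  "offset": [
    [0,0,0],
    [0,0,0],
    [0,0,0],
    [0,0,0],
    [0,0,0]
  ],
  "delta_rot": [
    [0,0,0],
    [0,0,0],
    [0,0,0],
    [0,0,0],
    [0,0,0]
  ],
  "grip": 0.05
}}

```text
time: 24.42
tool_pos: [548.9, 169.8, 78.4]
tcp_rot: [3.138, -0.002, 2.585]
contact_force: [-0.9, 0.6, 4.1]
grip_width: 19.2
finger_force: 30.0
```

Emit:
{"method": "send_rows", "body": {
  "offset": [
    [0,0,-0.2],
    [0,0,-0.6],
    [0,0,-1.0],
    [0,0,-1.0]
  ],
  "delta_rot": [
    [0,0,0],
    [0,0,0],
    [0,0,0],
    [0,0,0]
  ]
}}

```text
time: 24.92
tool_pos: [550.5, 169.7, 201.6]
tcp_rot: [3.134, 0.003, 2.585]
contact_force: [0.6, 0.1, -1.1]
grip_width: 19.6
finger_force: 30.0
```

```bash
python3 - <<'E'
from h import *
plan((566,-296,180,2.585),)
E
```

```text
at [550.5 169.7 201.6] [3.134e+00 3.000e-03 2.585e+00] grip 19.6 t 24.9
off [-2.16, -3.227, 0.16] rot [0.0013, 0.0004, -0.0] rows 7.5
```

Emit:
{"method": "send_rows", "body": {
  "offset": [
    [-0.498,-0.835,0.03],
    [-0.498,-0.835,0.03],
    [-0.498,-0.835,0.03]
  ],
  "delta_rot": [
    [0,0,0],
    [0,0,0],
    [0,0,0]
  ]
}}

```text
time: 25.3
tool_pos: [545.5, 49.4, 192.1]
tcp_rot: [3.141, -0.005, 2.58]
contact_force: [-0.8, 0.8, -0.4]
grip_width: 19.5
finger_force: 30.0
```

Emit:
{"method": "send_rows", "body": {
  "offset": [
    [-0.498,-0.835,0.03],
    [-0.498,-0.835,0.03],
    [-0.498,-0.835,0.03]
  ],
  "delta_rot": [
    [0,0,0],
    [0,0,0],
    [0,0,0]
  ]
}}

```text
time: 25.68
tool_pos: [543.6, -66.3, 188.2]
tcp_rot: [3.14, -0.005, 2.58]
contact_force: [-0.2, -0.0, -1.0]
grip_width: 19.4
finger_force: 30.0
```

Emit:
{"method": "send_rows", "body": {
  "offset": [
    [-0.498,-0.835,0.03],
    [-0.498,-0.835,0.03],
    [-0.498,-0.835,0.03]
  ],
  "delta_rot": [
    [0,0,0],
    [0,0,0],
    [0,0,0]
  ]
}}

```text
time: 26.05
tool_pos: [541.7, -182.2, 184.3]
tcp_rot: [3.139, -0.004, 2.581]
contact_force: [-0.5, 1.0, -1.1]
grip_width: 19.4
finger_force: 30.0
```

Emit:
{"method": "send_rows", "body": {
  "offset": [
    [-0.498,-0.835,0.03],
    [-0.498,-0.835,0.03],
    [-0.498,-0.835,0.03],
    [-0.498,-0.835,0.03]
  ],
  "delta_rot": [
    [0,0,0],
    [0,0,0],
    [0,0,0],
    [0,0,0]
  ]
}}

```text
time: 26.55
tool_pos: [540.0, -295.0, 180.7]
tcp_rot: [3.138, -0.005, 2.586]
contact_force: [-0.0, 0.5, -1.0]
grip_width: 19.4
finger_force: 30.0
```

Emit:
{"method": "send_rows", "body": {
  "offset": [
    [0,0,0.2],
    [0,0,0.3],
    [0,0,0.4],
    [0,0,0.5],
    [0,0,0.6],
    [0,0,0.6],
    [0,0,0.6]
  ],
  "delta_rot": [
    [0,0.028,0],
    [0,0.056,0],
    [0,0.084,0],
    [0,0.11,0],
    [0,0.125,0],
    [0,0.125,0],
    [0,0.125,0]
  ]
}}

```text
time: 27.42
tool_pos: [540.3, -295.9, 110.7]
tcp_rot: [3.138, -0.785, 2.589]
contact_force: [0.4, 0.7, -0.1]
grip_width: 19.4
finger_force: 30.0
```

```bash
python3 - <<'E'
from h import *
print(get_obs()['joint_positions'])
plan((542,-297,80,2.585,0.785),(542,-297,50,2.585,0.785))
E
```

```text
[-0.6072548   1.16406934  0.51576852 -0.04461152  2.24588517 -1.63739899]
at [ 540.3 -295.9  110.7] [ 3.138 -0.785  2.589] grip 19.4 t 27.4
off [-0.192, -0.001, 0.169] rot [0.0002, -0.0, 0.0005] rows 0.5
off [-0.369, -0.002, 0.346] rot [0.0002, -0.0, 0.0005] rows 0.5
```

Emit:
{"method": "send_rows", "body": {
  "offset": [
    [-0.192,0,0.169],
    [-0.3,0,0.28],
    [-0.369,0,0.346],
    [-0.369,0,0.346]
  ],
  "delta_rot": [
    [0,0,0],
    [0,0,0],
    [0,0,0],
    [0,0,0]
  ]
}}

```text
time: 27.92
tool_pos: [540.9, -297.7, 48.8]
tcp_rot: [3.138, -0.789, 2.587]
contact_force: [-0.3, -0.4, -1.0]
grip_width: 19.1
finger_force: 30.0
```

Emit:
{"method": "send_rows", "body": {
  "offset": [
    [-0.01,0,0.01],
    [-0.018,0,0.018],
    [-0.018,0,0.018]
  ],
  "delta_rot": [
    [0,0,0],
    [0,0,0],
    [0,0,0]
  ]
}}

```text
time: 28.3
tool_pos: [541.3, -298.0, 46.2]
tcp_rot: [3.138, -0.787, 2.587]
contact_force: [1.3, -0.5, 0.3]
grip_width: 19.3
finger_force: 30.0
```

Emit:
{"method": "send_rows", "body": {
  "offset": [
    [0,0,0],
    [0,0,0],
    [0,0,0],
    [0,0,0],
    [0,0,0]
  ],
  "delta_rot": [
    [0,0,0],
    [0,0,0],
    [0,0,0],
    [0,0,0],
    [0,0,0]
  ],
  "grip": 0.5
}}

```text
time: 28.92
tool_pos: [541.1, -297.8, 45.7]
tcp_rot: [3.138, -0.789, 2.587]
contact_force: [-0.1, -1.3, 1.0]
grip_width: 45.9
finger_force: 0.0
```

Emit:
{"method": "send_rows", "body": {
  "offset": [
    [0,0,-0.3],
    [0.2,0,-0.7],
    [0.6,0,-0.9],
    [0.95,0,-0.9],
    [0.95,0,-0.9],
    [0.95,0,-0.9],
    [0.95,0,-0.9],
    [0.95,0,-0.9]
  ],
  "delta_rot": [
    [0,0,0],
    [0,-0.02,0],
    [0,-0.048,0],
    [0,-0.076,0],
    [0,-0.1,0],
    [0,-0.125,0],
    [0,-0.125,0],
    [0,-0.125,0]
  ]
}}

```text
time: 29.92
tool_pos: [538.5, -296.9, 203.4]
tcp_rot: [3.139, -0.004, 2.584]
contact_force: [0.2, 0.2, 0.6]
grip_width: 46.0
finger_force: 0.0
```

```bash
python3 - <<'E'
from h import *
plan((520,-140,235,np.pi))
E
```

```text
at [ 538.5 -296.9  203.4] [ 3.139 -0.004  2.584] grip 46.0 t 29.9
off [0.823, 1.029, -0.257] rot [0.0006, -0.0005, -0.0887] rows 3.0
```

Emit:
{"method": "send_rows", "body": {
  "offset": [
    [0.4,0.5,-0.26],
    [0.82,1.0,-0.26],
    [0.82,1.0,-0.26],
    [0.82,1.0,-0.26],
    [0.82,1.0,-0.26]
  ],
  "delta_rot": [
    [0,0,-0.029],
    [0,0,-0.058],
    [0.0006,0,-0.0887],
    [0.0006,0,-0.0887],
    [0.0006,0,-0.0887]
  ],
  "grip": 0.9
}}

```text
time: 30.55
tool_pos: [519.0, -143.5, 234.1]
tcp_rot: [3.141, -0.003, 3.14]
contact_force: [-0.9, -1.2, -0.9]
grip_width: 82.2
finger_force: 0.0
```

```bash
python3 - <<'E'
from h import *
snap('wrist','w4.png');snap('scene','s4.png')
a=cv2.imread('pics/s4.png')[190:370,130:400];b=cv2.imread('pics/w4.png')[0:300]
cv2.imwrite('pics/c5.png',np.vstack([cv2.resize(a,(640,290)),b]))
locate('scene','lid',LID,0,10)
locate('scene','cup0',CUP,0,40)
plan((444,158.8,150,np.pi))
E
```

```text
lid scene [619.3 -92. ] iou 0.86 conf 0.83 [288. 278. 318. 300.]
lid scene [401.9 165.5] iou 0.65 conf 0.20 [410. 212. 439. 250.]
cup0 scene [557.4 347.8] iou 0.92 conf 0.87 [501. 259. 531. 295.]
cup0 scene [656.6  51.9] iou 0.89 conf 0.84 [355. 279. 388. 322.]
cup0 scene [550.9 170.7] iou 0.86 conf 0.64 [416. 251. 442. 283.]
cup0 scene [445.7 158.4] iou 0.93 conf 0.61 [411. 215. 439. 252.]
at [ 517.9 -143.6  234. ] [ 3.141e+00 -3.000e-03  3.140e+00] grip 82.6 t 30.8
off [0.619, 2.518, 0.704] rot [0.0001, -0.0005, -0.0003] rows 5.2
```

View pics/c5.png

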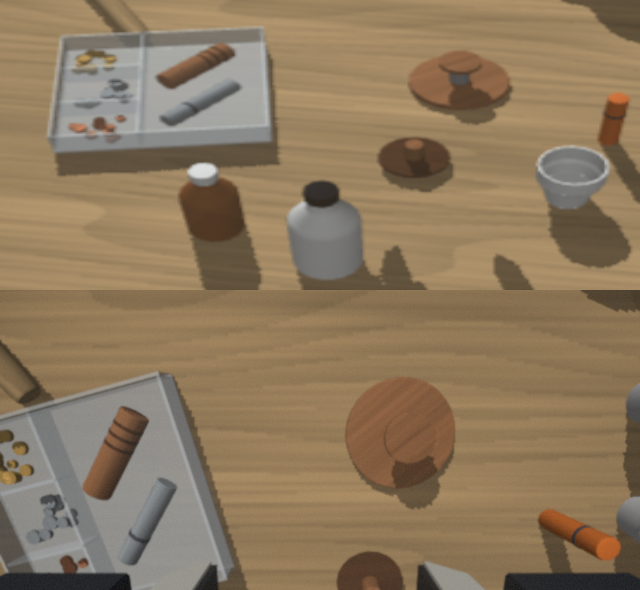

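Both tools lie in the bay: burnisher at (117,453), setter at (148,520). The stand and lid are clear. Now the cups, starting with the burnisher's cup.

Emit:
{"method": "send_rows", "body": {
  "offset": [
    [0.206,0.84,0.12],
    [0.206,0.84,0.235],
    [0.206,0.84,0.235]
  ],
  "delta_rot": [
    [0,0,0],
    [0,0,0],
    [0,0,0]
  ]
}}

```text
time: 31.12
tool_pos: [491.5, -39.9, 205.3]
tcp_rot: [3.14, -0.005, -3.14]
contact_force: [-0.3, -0.7, -0.1]
grip_width: 82.6
finger_force: 0.0
```

Emit:
{"method": "send_rows", "body": {
  "offset": [
    [0.206,0.84,0.235],
    [0.206,0.84,0.235],
    [0.206,0.84,0.235]
  ],
  "delta_rot": [
    [0,0,0],
    [0,0,0],
    [0,0,0]
  ]
}}

```text
time: 31.5
tool_pos: [467.7, 60.1, 178.0]
tcp_rot: [3.141, -0.003, -3.139]
contact_force: [-0.7, -0.4, -0.2]
grip_width: 82.8
finger_force: 0.0
```

Emit:
{"method": "send_rows", "body": {
  "offset": [
    [0.206,0.84,0.235],
    [0.206,0.84,0.235],
    [0.206,0.84,0.235],
    [0.206,0.84,0.235]
  ],
  "delta_rot": [
    [0,0,0],
    [0,0,0],
    [0,0,0],
    [0,0,0]
  ]
}}

```text
time: 32.0
tool_pos: [444.6, 158.7, 150.7]
tcp_rot: [3.142, -0.001, 3.141]
contact_force: [1.3, -0.4, -0.2]
grip_width: 82.8
finger_force: 0.0
```

```bash
python3 - <<'E'
from h import *
plan((444.5,158.8,48,np.pi))
E
```

```text
at [444.6 158.7 150.7] [ 3.142e+00 -1.000e-03  3.141e+00] grip 82.8 t 32.0
off [0.001, 0.001, 0.856] rot [0.0, -0.0001, -0.0001] rows 1.6
```

Emit:
{"method": "send_rows", "body": {
  "offset": [
    [0,0,0.4],
    [0,0,0.75],
    [0,0,0.855],
    [0,0,0.855]
  ],
  "delta_rot": [
    [0,0,0],
    [0,0,0],
    [0,0,0],
    [0,0,0]
  ]
}}

```text
time: 32.5
tool_pos: [443.8, 159.1, 47.8]
tcp_rot: [3.141, -0.002, 3.14]
contact_force: [0.6, -0.0, 0.7]
grip_width: 82.4
finger_force: 0.0
```

Emit:
{"method": "send_rows", "body": {
  "offset": [
    [0,0,0],
    [0,0,0],
    [0,0,0],
    [0,0,0]
  ],
  "delta_rot": [
    [0,0,0],
    [0,0,0],
    [0,0,0],
    [0,0,0]
  ],
  "grip": 0.5
}}

```text
time: 33.0
tool_pos: [443.9, 160.1, 48.6]
tcp_rot: [3.141, 0.0, -3.141]
contact_force: [-0.9, -1.4, 6.5]
grip_width: 62.2
finger_force: 30.0
```

Emit:
{"method": "send_rows", "body": {
  "offset": [
    [0,0,-0.2],
    [0,0,-0.6],
    [0,0,-0.9],
    [0,0,-0.9]
  ],
  "delta_rot": [
    [0,0,0],
    [0,0,0],
    [0,0,0],
    [0,0,0]
  ]
}}

```text
time: 33.5
tool_pos: [444.7, 160.4, 158.2]
tcp_rot: [3.14, 0.004, -3.141]
contact_force: [-0.5, -0.4, -2.8]
grip_width: 61.8
finger_force: 30.0
```

```bash
python3 - <<'E'
from h import *
snap('wrist');s=get_obs();z=s['tool_pos'][2]-48
locate('wrist','cup0',CUP,z,40)
plan((473.5,-69.5,140,np.pi))
E
```

```text
cup0 wrist [445.  160.6] iou 0.68 conf 0.96 [236. 223. 401. 392.]
cup0 wrist [533.4 180.5] iou 0.06 conf 0.58 [289. 371. 379. 394.]
at [442.8 160.  155.3] [ 3.141e+00 -2.000e-03 -3.141e+00] grip 62.4 t 33.6
off [-0.256, -1.912, 0.126] rot [0.0001, -0.0004, 0.0001] rows 3.7
```

Emit:
{"method": "send_rows", "body": {
  "offset": [
    [-0.13,-0.953,0],
    [-0.13,-0.953,0],
    [-0.13,-0.953,0]
  ],
  "delta_rot": [
    [0,0,0],
    [0,0,0],
    [0,0,0]
  ]
}}

```text
time: 33.98
tool_pos: [458.4, 42.9, 154.0]
tcp_rot: [3.141, -0.005, 3.137]
contact_force: [0.1, -0.3, -1.0]
grip_width: 62.1
finger_force: 30.0
```

Emit:
{"method": "send_rows", "body": {
  "offset": [
    [-0.13,-0.953,0],
    [-0.13,-0.953,0],
    [-0.13,-0.953,0],
    [-0.13,-0.953,0.3],
    [-0.13,-0.953,0.42],
    [-0.13,-0.953,0.42]
  ],
  "delta_rot": [
    [0,0,0],
    [0,0,0],
    [0,0,0],
    [0,0,0],
    [0,0,0],
    [0,0,0]
  ]
}}

```text
time: 34.72
tool_pos: [473.4, -67.4, 103.9]
tcp_rot: [3.14, -0.005, -3.14]
contact_force: [-0.8, 0.2, -1.0]
grip_width: 62.5
finger_force: 30.0
```

```bash
python3 - <<'E'
from h import *
snap('scene','s5.png');snap('wrist','w5.png');
a=cv2.imread('pics/s5.png')[190:270,280:380];b=cv2.imread('pics/w5.png')[100:480,120:520]
cv2.imwrite('pics/c6.png',np.hstack([cv2.resize(a,(475,380)),cv2.resize(b,(320,380))]))
plan((475,-68.8,98.5,np.pi))
E
```

```text
at [474.8 -68.1 105.5] [ 3.141e+00 -2.000e-03 -3.140e+00] grip 62.3 t 34.8
off [-0.002, -0.006, 0.058] rot [0.0001, -0.0003, 0.0002] rows 0.1
```

View pics/c6.png

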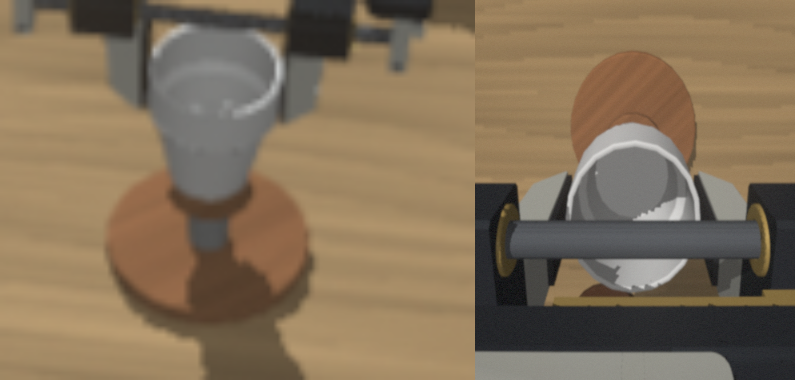

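```bash
python3 - <<'E'
from h import *
cal=optics.get_calibration('wrist')
a=cv2.cvtColor(cv2.imread('pics/w5.png'),cv2.COLOR_BGR2GRAY)
im=cv2.imread('pics/w5.png')
print([(r,im[r,308:328].mean(0).astype(int).tolist()) for r in range(204,228,1)])
for r in(212,213,214): print(r,at(cal,(318,r),50))
for r in(222,223,224,225): print(r,at(cal,(318,r),57.5))
E
```

```text
[(204, [66, 94, 134]), (205, [65, 94, 134]), (206, [66, 94, 133]), (207, [66, 94, 133]), (208, [66, 94, 133]), (209, [66, 94, 133]), (210, [66, 93, 133]), (211, [65, 92, 130]), (212, [62, 87, 123]), (213, [61, 86, 120]), (214, [63, 88, 125]), (215, [67, 95, 133]), (216, [68, 96, 135]), (217, [67, 95, 134]), (218, [67, 94, 132]), (219, [67, 93, 132]), (220, [67, 94, 132]), (221, [74, 97, 133]), (222, [97, 113, 140]), (223, [132, 141, 154]), (224, [159, 163, 168]), (225, [168, 170, 173]), (226, [170, 172, 175]), (227, [169, 172, 174])]
212 [453.69019763 -67.75561498  50.        ]
213 [454.23024341 -67.75503232  50.        ]
214 [454.77101613 -67.7544488   50.        ]
222 [457.13766064 -67.75699912  57.5       ]
223 [457.66567837 -67.75642862  57.5       ]
224 [458.1944142  -67.75585727  57.5       ]
225 [458.72386985 -67.75528505  57.5       ]
```

Emit:
{"method": "send_rows", "body": {
  "offset": [
    [0,0,0.03],
    [0,0,0.05],
    [0,0,0.06],
    [0,0,0.06]
  ],
  "delta_rot": [
    [0,0,0],
    [0,0,0],
    [0,0,0],
    [0,0,0]
  ]
}}

```text
time: 35.33
tool_pos: [474.8, -68.8, 98.7]
tcp_rot: [3.141, -0.001, -3.142]
contact_force: [-0.1, 0.2, 5.5]
grip_width: 62.2
finger_force: 30.0
```

Emit:
{"method": "send_rows", "body": {
  "offset": [
    [0,0,0],
    [0,0,0],
    [0,0,0],
    [0,0,0]
  ],
  "delta_rot": [
    [0,0,0],
    [0,0,0],
    [0,0,0],
    [0,0,0]
  ],
  "grip": 0.9
}}

```text
time: 35.83
tool_pos: [474.4, -68.7, 97.8]
tcp_rot: [3.141, -0.002, -3.141]
contact_force: [0.5, 0.7, -0.3]
grip_width: 82.8
finger_force: 0.0
```

Emit:
{"method": "send_rows", "body": {
  "offset": [
    [0,0,-0.2],
    [0,0,-0.6],
    [0,0,-1.0],
    [-0.3,0,-1.0],
    [-0.3,0,-1.0]
  ],
  "delta_rot": [
    [0,0,0],
    [0,0,0],
    [0,0,0],
    [0,0,0],
    [0,0,0]
  ]
}}

```text
time: 36.45
tool_pos: [512.1, -68.9, 218.0]
tcp_rot: [3.141, -0.0, -3.141]
contact_force: [0.0, 0.2, -0.1]
grip_width: 82.7
finger_force: 0.0
```

```bash
python3 - <<'E'
from h import *
snap('wrist','w6.png');snap('scene','s6.png')
for c in('wrist','scene'):locate(c,'cup0',CUP,50,40)
locate('scene','lid',LID,0,10)
a=cv2.imread('pics/s6.png')[190:270,280:380];b=cv2.imread('pics/w6.png')[60:340,180:480]
cv2.imwrite('pics/c7.png',np.hstack([cv2.resize(a,(400,320)),cv2.resize(b,(343,320))]))
plan((551.5,170,150,np.pi))
E
```

```text
cup0 wrist [473.7 -69.9] iou 0.94 conf 0.85 [266. 121. 363. 219.]
cup0 wrist [657.1  16.4] iou 0.13 conf 0.78 [415. 358. 454. 399.]
cup0 wrist [535.7 141. ] iou 0.76 conf 0.69 [548. 214. 640. 285.]
cup0 scene [485.  288.8] iou 0.83 conf 0.98 [472. 216. 505. 252.]
cup0 scene [595.4 331.7] iou 0.85 conf 0.86 [500. 260. 531. 296.]
cup0 scene [692.1  49.1] iou 0.85 conf 0.78 [357. 280. 387. 322.]
cup0 scene [476.7 -70.9] iou 0.93 conf 0.67 [310. 194. 338. 236.]
cup0 scene [596.4 160.4] iou 0.83 conf 0.60 [414. 248. 443. 288.]
cup0 scene [ 811.5 -134.1] iou 0.71 conf 0.58 [252. 301. 284. 361.]
lid scene [623.   53.3] iou 0.73 conf 0.65 [358. 277. 388. 318.]
lid scene [619.4 -90.1] iou 0.88 conf 0.58 [289. 277. 322. 300.]
at [509.7 -68.7 217.3] [ 3.141 -0.004 -3.142] grip 82.4 t 36.7
off [-0.35, 1.988, 0.561] rot [0.0001, -0.0006, 0.0] rows 4.0
```

View pics/c7.png

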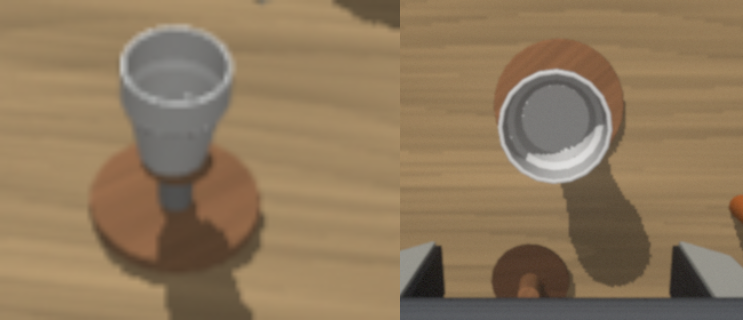

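The cup stands on the plate at about 2 mm toward -y of centre (wrist view: rim 555, disc 559). I'll nudge it now.

Emit:
{"method": "send_rows", "body": {
  "offset": [
    [0.3,0,0],
    [0.3,0,0],
    [0.3,0,0.5],
    [0.3,0,0.9],
    [0.3,0,1.0],
    [0.3,0,1.0]
  ],
  "delta_rot": [
    [0,0,0],
    [0,0,0],
    [0,0,0],
    [0,0,0],
    [0,0,0],
    [0,0,0]
  ]
}}

```text
time: 37.45
tool_pos: [474.9, -68.9, 98.1]
tcp_rot: [3.141, -0.002, -3.141]
contact_force: [0.5, -0.0, -0.5]
grip_width: 82.7
finger_force: 0.0
```

Emit:
{"method": "send_rows", "body": {
  "offset": [
    [0,0,0],
    [0,0,0],
    [0,0,0],
    [0,0,0]
  ],
  "delta_rot": [
    [0,0,0],
    [0,0,0],
    [0,0,0],
    [0,0,0]
  ],
  "grip": 0.5
}}

```text
time: 37.95
tool_pos: [475.3, -69.0, 99.0]
tcp_rot: [-3.141, 0.001, -3.141]
contact_force: [-0.0, -0.5, 6.6]
grip_width: 62.2
finger_force: 30.0
```

Emit:
{"method": "send_rows", "body": {
  "offset": [
    [0,0,-0.03],
    [0,0.014,-0.03],
    [0,0.014,-0.03],
    [0,0.014,0],
    [0,0.014,0.0],
    [0,0.014,0.0]
  ],
  "delta_rot": [
    [0,0,0],
    [0,0,0],
    [0,0,0],
    [0,0,0],
    [0,0,0],
    [0,0,0]
  ]
}}

```text
time: 38.7
tool_pos: [474.9, -67.2, 98.8]
tcp_rot: [-3.141, -0.001, -3.141]
contact_force: [-2.2, 0.2, 11.3]
grip_width: 62.2
finger_force: 30.0
```

Emit:
{"method": "send_rows", "body": {
  "offset": [
    [0,0,0],
    [0,0,0],
    [0,0,0],
    [0,0,0]
  ],
  "delta_rot": [
    [0,0,0],
    [0,0,0],
    [0,0,0],
    [0,0,0]
  ],
  "grip": 0.9
}}

```text
time: 39.2
tool_pos: [474.2, -67.0, 97.6]
tcp_rot: [3.141, -0.003, -3.141]
contact_force: [0.4, 0.5, 0.8]
grip_width: 82.4
finger_force: 0.0
```

Emit:
{"method": "send_rows", "body": {
  "offset": [
    [0,0,-0.2],
    [0,0,-0.6],
    [0,0,-1.0],
    [-0.3,0,-1.0],
    [-0.3,0,-1.0]
  ],
  "delta_rot": [
    [0,0,0],
    [0,0,0],
    [0,0,0],
    [0,0,0],
    [0,0,0]
  ]
}}

```text
time: 39.83
tool_pos: [512.1, -67.2, 217.9]
tcp_rot: [3.141, -0.001, -3.141]
contact_force: [-0.1, -0.1, -0.5]
grip_width: 82.4
finger_force: 0.0
```

```bash
python3 - <<'E'
from h import *
snap('wrist','w7.png')
locate('wrist','cup0',CUP,50,40)
plan((551.5,170,150,np.pi))
E
```

```text
cup0 wrist [473.9 -68.3] iou 0.94 conf 0.81 [266. 120. 363. 218.]
cup0 wrist [536.2 141. ] iou 0.74 conf 0.78 [548. 215. 640. 282.]
cup0 wrist [654.5  15.7] iou 0.14 conf 0.58 [412. 358. 456. 398.]
at [509.9 -66.9 217. ] [ 3.141 -0.004 -3.141] grip 82.5 t 39.9
off [-0.35, 1.973, 0.559] rot [0.0002, -0.0007, 0.0001] rows 4.0
```

Emit:
{"method": "send_rows", "body": {
  "offset": [
    [-0.167,0.99,0.28],
    [-0.167,0.99,0.28],
    [-0.167,0.99,0.28]
  ],
  "delta_rot": [
    [0,0,0],
    [0,0,0],
    [0,0,0]
  ]
}}

```text
time: 40.3
tool_pos: [528.7, 55.3, 182.2]
tcp_rot: [3.14, -0.007, -3.136]
contact_force: [0.4, -0.2, 1.1]
grip_width: 82.7
finger_force: 0.0
```

Emit:
{"method": "send_rows", "body": {
  "offset": [
    [-0.167,0.99,0.28],
    [-0.167,0.99,0.28],
    [-0.167,0.99,0.28],
    [-0.167,0.99,0.28]
  ],
  "delta_rot": [
    [0,0,0],
    [0,0,0],
    [0,0,0],
    [0,0,0]
  ]
}}

```text
time: 40.8
tool_pos: [550.1, 169.5, 150.5]
tcp_rot: [-3.141, -0.003, -3.141]
contact_force: [0.7, -0.2, 0.3]
grip_width: 82.9
finger_force: 0.0
```

Emit:
{"method": "send_rows", "body": {
  "offset": [
    [0,0,0.4],
    [0,0,0.75],
    [0,0,0.855],
    [0,0,0.855]
  ],
  "delta_rot": [
    [0,0,0],
    [0,0,0],
    [0,0,0],
    [0,0,0]
  ]
}}

```text
time: 41.3
tool_pos: [550.6, 169.4, 48.4]
tcp_rot: [3.141, -0.002, 3.14]
contact_force: [-0.2, 0.4, 0.8]
grip_width: 82.5
finger_force: 0.0
```

Emit:
{"method": "send_rows", "body": {
  "offset": [
    [0,0,0],
    [0,0,0],
    [0,0,0],
    [0,0,0]
  ],
  "delta_rot": [
    [0,0,0],
    [0,0,0],
    [0,0,0],
    [0,0,0]
  ],
  "grip": 0.5
}}

```text
time: 41.8
tool_pos: [551.0, 170.7, 49.2]
tcp_rot: [3.141, -0.0, -3.141]
contact_force: [-1.5, -0.6, 6.6]
grip_width: 60.9
finger_force: 30.0
```

Emit:
{"method": "send_rows", "body": {
  "offset": [
    [0,0,-0.2],
    [0,0,-0.6],
    [0,0,-1.0],
    [0,0,-1.0]
  ],
  "delta_rot": [
    [0,0,0],
    [0,0,0],
    [0,0,0],
    [0,0,0]
  ]
}}

```text
time: 42.3
tool_pos: [552.7, 171.1, 172.2]
tcp_rot: [3.14, 0.006, -3.141]
contact_force: [0.2, -0.7, -1.5]
grip_width: 61.0
finger_force: 30.0
```

```bash
python3 - <<'E'
from h import *
snap('wrist','w8.png');s=get_obs();z=s['tool_pos'][2]-48
locate('wrist','cup0',CUP,z,40)
plan((475,-67.2,190,np.pi))
E
```

```text
cup0 wrist [439.9 245.7] iou 0.63 conf 0.94 [469.   1. 596.  90.]
cup0 wrist [529.  293.9] iou 0.55 conf 0.85 [512. 178. 637. 278.]
cup0 wrist [552.7 170.8] iou 0.67 conf 0.73 [233. 223. 401. 388.]
at [550.2 170.6 167.9] [ 3.141e+00 -2.000e-03 -3.141e+00] grip 60.4 t 42.4
off [0.628, -1.981, -0.184] rot [0.0001, -0.0003, 0.0001] rows 4.0
```

Emit:
{"method": "send_rows", "body": {
  "offset": [
    [0,0,-0.1],
    [0.315,-0.99,-0.1],
    [0.315,-0.99,-0.1],
    [0.315,-0.99,-0.1]
  ],
  "delta_rot": [
    [0,0,0],
    [0,0,0],
    [0,0,0],
    [0,0,0]
  ]
}}

```text
time: 42.9
tool_pos: [511.4, 48.4, 179.6]
tcp_rot: [-3.141, -0.005, 3.137]
contact_force: [0.9, 0.3, -0.6]
grip_width: 60.7
finger_force: 30.0
```

Emit:
{"method": "send_rows", "body": {
  "offset": [
    [0.315,-0.99,-0.1],
    [0.315,-0.99,-0.1],
    [0.315,-0.99,-0.1],
    [0.315,-0.99,0.1],
    [0.315,-0.99,0.3],
    [0.315,-0.99,0.3]
  ],
  "delta_rot": [
    [0,0,0],
    [0,0,0],
    [0,0,0],
    [0,0,0],
    [0,0,0],
    [0,0,0]
  ]
}}

```text
time: 43.65
tool_pos: [474.1, -65.5, 142.4]
tcp_rot: [3.139, -0.006, -3.14]
contact_force: [-0.5, -0.3, -0.5]
grip_width: 60.9
finger_force: 30.0
```

```bash
python3 - <<'E'
from h import *
plan((475,-67.2,125,np.pi))
E
```

```text
at [474.1 -65.5 142.4] [ 3.139 -0.006 -3.14 ] grip 60.9 t 43.6
off [-0.009, -0.015, 0.145] rot [0.0004, -0.001, 0.0002] rows 0.3
```

Emit:
{"method": "send_rows", "body": {
  "offset": [
    [0,0,0.06],
    [0,0,0.11],
    [0,0,0.14],
    [0,0,0.15],
    [0,0,0.15]
  ],
  "delta_rot": [
    [0,0,0],
    [0,0,0],
    [0,0,0],
    [0,0,0],
    [0,0,0]
  ]
}}

```text
time: 44.28
tool_pos: [475.2, -67.2, 126.6]
tcp_rot: [3.141, -0.001, -3.141]
contact_force: [-1.4, 0.6, 3.3]
grip_width: 60.8
finger_force: 30.0
```

Emit:
{"method": "send_rows", "body": {
  "offset": [
    [0,0,0],
    [0,0,0],
    [0,0,0],
    [0,0,0]
  ],
  "delta_rot": [
    [0,0,0],
    [0,0,0],
    [0,0,0],
    [0,0,0]
  ],
  "grip": 0.9
}}

```text
time: 44.78
tool_pos: [474.9, -67.0, 126.0]
tcp_rot: [3.141, -0.002, -3.141]
contact_force: [0.4, 0.3, 0.3]
grip_width: 82.5
finger_force: 0.0
```

Emit:
{"method": "send_rows", "body": {
  "offset": [
    [0,0,-0.2],
    [0,0,-0.6],
    [0,0,-0.9],
    [0,0,-0.9]
  ],
  "delta_rot": [
    [0,0,0],
    [0,0,0],
    [0,0,0],
    [0,0,0]
  ]
}}

```text
time: 45.28
tool_pos: [476.6, -67.5, 236.7]
tcp_rot: [-3.14, 0.004, -3.141]
contact_force: [-0.3, 0.0, 0.1]
grip_width: 82.7
finger_force: 0.0
```

Emit:
{"method": "send_rows", "body": {
  "offset": [
    [0.03,0.99,0],
    [0.03,0.99,0],
    [0.03,0.99,0]
  ],
  "delta_rot": [
    [0,0,0],
    [0,0,0],
    [0,0,0]
  ]
}}

```text
time: 45.65
tool_pos: [470.5, 54.8, 233.1]
tcp_rot: [3.14, -0.004, -3.136]
contact_force: [-0.2, 1.2, -1.3]
grip_width: 82.7
finger_force: 0.0
```

Emit:
{"method": "send_rows", "body": {
  "offset": [
    [0.03,0.99,0],
    [0.03,0.99,0],
    [0.03,0.99,0]
  ],
  "delta_rot": [
    [0,0,0],
    [0,0,0],
    [0,0,0]
  ]
}}

```text
time: 46.02
tool_pos: [467.3, 172.6, 233.1]
tcp_rot: [3.141, -0.004, -3.137]
contact_force: [0.0, -2.3, -0.3]
grip_width: 82.7
finger_force: 0.0
```

Emit:
{"method": "send_rows", "body": {
  "offset": [
    [0.03,0.99,0],
    [0.03,0.99,0.0],
    [0.03,0.99,0.1],
    [0.03,0.99,0.1]
  ],
  "delta_rot": [
    [0,0,0],
    [0,0,0],
    [0,0,0],
    [0,0,0]
  ]
}}

```text
time: 46.52
tool_pos: [463.9, 287.4, 220.4]
tcp_rot: [-3.14, -0.005, 3.141]
contact_force: [0.3, 0.3, 1.0]
grip_width: 82.9
finger_force: 0.0
```

```bash
python3 - <<'E'
from h import *
snap('wrist','w9.png');snap('scene','s9.png')
for c in('wrist','scene'):locate(c,'cup0',CUP,0,40)
plan((436,301.5,48,np.pi))
E
```

```text
cup0 wrist [554.5 347.9] iou 0.52 conf 0.79 [349. 270. 416. 324.]
cup0 wrist [439.2 301. ] iou 0.96 conf 0.60 [296. 135. 375. 214.]
cup0 scene [437.2 301. ] iou 0.87 conf 0.94 [474. 215. 503. 252.]
cup0 scene [656.4  50.5] iou 0.94 conf 0.94 [355. 279. 387. 319.]
cup0 scene [554.7 349.5] iou 0.93 conf 0.90 [502. 260. 531. 296.]
cup0 scene [452.7 -70.5] iou 0.44 conf 0.72 [309. 210. 340. 234.]
cup0 scene [394.5 -75.9] iou 0.81 conf 0.62 [313. 188. 338. 214.]
at [464.8 287.8 222.5] [ 3.141e+00 -2.000e-03  3.140e+00] grip 82.6 t 46.7
off [0.238, 0.113, 1.455] rot [0.0001, -0.0003, -0.0003] rows 2.8
```

Emit:
{"method": "send_rows", "body": {
  "offset": [
    [0.22,0.103,0.3],
    [0.22,0.103,0.6],
    [0.22,0.103,0.6],
    [0.22,0.103,0.6]
  ],
  "delta_rot": [
    [0,0,0],
    [0,0,0],
    [0,0,0],
    [0,0,0]
  ]
}}

```text
time: 47.22
tool_pos: [438.9, 301.6, 151.8]
tcp_rot: [3.14, 0.0, 3.141]
contact_force: [-0.1, 0.7, 0.1]
grip_width: 82.4
finger_force: 0.0
```

Emit:
{"method": "send_rows", "body": {
  "offset": [
    [0,0,0.4],
    [0,0,0.75],
    [0,0,0.845],
    [0,0,0.845],
    [0,0,0.845]
  ],
  "delta_rot": [
    [0,0,0],
    [0,0,0],
    [0,0,0],
    [0,0,0],
    [0,0,0]
  ]
}}

```text
time: 47.85
tool_pos: [438.9, 302.3, 50.8]
tcp_rot: [3.14, 0.001, -3.141]
contact_force: [0.8, -0.5, 0.0]
grip_width: 82.3
finger_force: 0.0
```

Emit:
{"method": "send_rows", "body": {
  "offset": [
    [0,0,0],
    [0,0,0],
    [0,0,0],
    [0,0,0]
  ],
  "delta_rot": [
    [0,0,0],
    [0,0,0],
    [0,0,0],
    [0,0,0]
  ],
  "grip": 0.5
}}

```text
time: 48.35
tool_pos: [437.7, 301.9, 49.4]
tcp_rot: [3.141, -0.001, -3.141]
contact_force: [-0.2, -0.8, 4.2]
grip_width: 60.7
finger_force: 29.8
```

Emit:
{"method": "send_rows", "body": {
  "offset": [
    [0,0,-0.2],
    [0,0,-0.6],
    [0,0,-1.0],
    [0,0,-1.0],
    [0,0,-1.0]
  ],
  "delta_rot": [
    [0,0,0],
    [0,0,0],
    [0,0,0],
    [0,0,0],
    [0,0,0]
  ]
}}

```text
time: 48.98
tool_pos: [437.1, 301.4, 168.1]
tcp_rot: [-3.141, -0.003, -3.141]
contact_force: [0.3, 0.0, -1.1]
grip_width: 60.3
finger_force: 29.8
```

```bash
python3 - <<'E'
from h import *
snap('scene');locate('scene','lid',LID,0,10)
plan((475,-67.2,225,np.pi))
E
```

```text
lid scene [618.9 -90.5] iou 0.91 conf 0.68 [289. 276. 320. 298.]
at [436.8 301.2 167.3] [-3.141 -0.005 -3.141] grip 60.7 t 49.1
off [-0.315, -3.071, -0.48] rot [-0.0002, -0.0008, 0.0] rows 6.0
```

Emit:
{"method": "send_rows", "body": {
  "offset": [
    [-0.077,-0.4,-0.12],
    [-0.077,-0.768,-0.12],
    [-0.077,-0.768,-0.12]
  ],
  "delta_rot": [
    [0,0,0],
    [0,0,0],
    [0,0,0]
  ]
}}

```text
time: 49.45
tool_pos: [446.4, 207.1, 182.0]
tcp_rot: [-3.141, -0.005, 3.138]
contact_force: [-0.5, -0.2, -0.7]
grip_width: 60.2
finger_force: 29.8
```

Emit:
{"method": "send_rows", "body": {
  "offset": [
    [-0.077,-0.4,-0.12],
    [-0.077,-0.768,-0.12],
    [-0.077,-0.768,-0.12]
  ],
  "delta_rot": [
    [0,0,0],
    [0,0,0],
    [0,0,0]
  ]
}}

```text
time: 49.82
tool_pos: [456.1, 115.8, 196.7]
tcp_rot: [3.141, -0.004, 3.139]
contact_force: [-0.3, 1.0, -0.3]
grip_width: 60.3
finger_force: 29.8
```

Emit:
{"method": "send_rows", "body": {
  "offset": [
    [-0.077,-0.4,-0.12],
    [-0.077,-0.768,-0.12],
    [-0.077,-0.768,-0.12]
  ],
  "delta_rot": [
    [0,0,0],
    [0,0,0],
    [0,0,0]
  ]
}}

```text
time: 50.2
tool_pos: [465.7, 24.3, 211.2]
tcp_rot: [3.141, -0.003, 3.139]
contact_force: [0.3, -0.2, -1.0]
grip_width: 60.5
finger_force: 29.8
```

Emit:
{"method": "send_rows", "body": {
  "offset": [
    [-0.077,-0.4,-0.12],
    [-0.077,-0.768,-0.12],
    [-0.077,-0.768,-0.12],
    [-0.077,-0.768,-0.12],
    [-0.077,-0.768,-0.12]
  ],
  "delta_rot": [
    [0,0,0],
    [0,0,0],
    [0,0,0],
    [0,0,0],
    [0,0,0]
  ]
}}

```text
time: 50.82
tool_pos: [474.9, -65.3, 226.0]
tcp_rot: [3.14, -0.003, -3.139]
contact_force: [1.3, 1.1, -0.4]
grip_width: 60.4
finger_force: 29.8
```

```bash
python3 - <<'E'
from h import *
plan((475,-67.2,151,np.pi))
E
```

```text
at [474.9 -65.3 226. ] [ 3.140e+00 -3.000e-03 -3.139e+00] grip 60.4 t 50.8
off [-0.003, -0.017, 0.625] rot [0.0002, -0.0004, 0.0003] rows 1.2
```

Emit:
{"method": "send_rows", "body": {
  "offset": [
    [0,0,0.25],
    [0,0,0.4],
    [0,0,0.5],
    [0,0,0.56],
    [0,0,0.6],
    [0,0,0.625],
    [0,0,0.63],
    [0,0,0.63]
  ],
  "delta_rot": [
    [0,0,0],
    [0,0,0],
    [0,0,0],
    [0,0,0],
    [0,0,0],
    [0,0,0],
    [0,0,0],
    [0,0,0]
  ]
}}

```text
time: 51.82
tool_pos: [476.0, -67.3, 152.9]
tcp_rot: [-3.141, 0.002, -3.141]
contact_force: [-1.4, 0.7, 14.2]
grip_width: 60.3
finger_force: 29.8
```

Emit:
{"method": "send_rows", "body": {
  "offset": [
    [0,0,0],
    [0,0,0],
    [0,0,0],
    [0,0,0]
  ],
  "delta_rot": [
    [0,0,0],
    [0,0,0],
    [0,0,0],
    [0,0,0]
  ],
  "grip": 0.9
}}

```text
time: 52.32
tool_pos: [474.7, -66.9, 150.5]
tcp_rot: [3.141, -0.002, -3.141]
contact_force: [0.1, -0.6, 0.5]
grip_width: 82.7
finger_force: 0.0
```

Emit:
{"method": "send_rows", "body": {
  "offset": [
    [0,0,-0.2],
    [0,0,-0.6],
    [0,0,-0.8],
    [0,0,-0.8]
  ],
  "delta_rot": [
    [0,0,0],
    [0,0,0],
    [0,0,0],
    [0,0,0]
  ]
}}

```text
time: 52.82
tool_pos: [475.8, -67.2, 248.1]
tcp_rot: [-3.141, 0.002, -3.141]
contact_force: [0.1, 0.2, -0.2]
grip_width: 82.3
finger_force: 0.0
```

Emit:
{"method": "send_rows", "body": {
  "offset": [
    [-0.166,0.5,0],
    [-0.166,0.867,0.0],
    [-0.166,0.867,0.0]
  ],
  "delta_rot": [
    [0,0,0],
    [0,0,0],
    [0,0,0]
  ]
}}

```text
time: 53.2
tool_pos: [494.0, 39.6, 244.9]
tcp_rot: [3.14, -0.005, -3.137]
contact_force: [0.0, -1.0, 0.5]
grip_width: 82.7
finger_force: 0.0
```

Emit:
{"method": "send_rows", "body": {
  "offset": [
    [-0.166,0.5,0.26],
    [-0.166,0.867,0.26],
    [-0.166,0.867,0.26]
  ],
  "delta_rot": [
    [0,0,0],
    [0,0,0],
    [0,0,0]
  ]
}}

```text
time: 53.58
tool_pos: [513.9, 142.9, 213.5]
tcp_rot: [3.141, -0.005, -3.138]
contact_force: [-0.3, -0.9, 0.5]
grip_width: 82.7
finger_force: 0.0
```

Emit:
{"method": "send_rows", "body": {
  "offset": [
    [-0.166,0.5,0.26],
    [-0.166,0.867,0.26],
    [-0.166,0.867,0.26]
  ],
  "delta_rot": [
    [0,0,0],
    [0,0,0],
    [0,0,0]
  ]
}}

```text
time: 53.95
tool_pos: [534.1, 246.2, 182.6]
tcp_rot: [-3.141, -0.004, -3.139]
contact_force: [0.6, -0.4, 0.3]
grip_width: 82.6
finger_force: 0.0
```

Emit:
{"method": "send_rows", "body": {
  "offset": [
    [-0.166,0.5,0.26],
    [-0.166,0.867,0.26],
    [-0.166,0.867,0.26],
    [-0.166,0.867,0.26],
    [-0.166,0.867,0.26],
    [-0.166,0.867,0.26]
  ],
  "delta_rot": [
    [0,0,0],
    [0,0,0],
    [0,0,0],
    [0,0,0],
    [0,0,0],
    [0,0,0]
  ]
}}

```text
time: 54.7
tool_pos: [554.8, 347.9, 153.6]
tcp_rot: [3.141, -0.001, 3.14]
contact_force: [0.1, -0.1, 0.5]
grip_width: 82.4
finger_force: 0.0
```

```bash
python3 - <<'E'
from h import *
print(get_obs()['joint_positions'])
snap('wrist','w10.png');snap('scene','s10.png');snap('top')
for c in('wrist','scene','top'):locate(c,'cup0',CUP,0,40)
plan((555,349,48,np.pi))
E
```

```text
[ 4.42636326e-01  6.39563091e-01  1.23332469e+00  1.14012485e-03
  1.26979893e+00 -1.12714579e+00]
cup0 wrist [555.4 350.1] iou 0.94 conf 0.91 [268. 180. 371. 285.]
cup0 scene [658.8  51.5] iou 0.87 conf 0.89 [356. 280. 385. 317.]
cup0 scene [436.7 -71.6] iou 0.49 conf 0.77 [311. 211. 338. 231.]
cup0 scene [399.1 -74.7] iou 0.29 conf 0.77 [310. 202. 339. 216.]
cup0 scene [363.2 -78. ] iou 0.81 conf 0.62 [311. 178. 343. 206.]
cup0 scene [554.4 349.6] iou 0.94 conf 0.62 [499. 260. 531. 296.]
cup0 top [473.5 -65.8] iou 0.91 conf 0.95 [304. 261. 336. 285.]
cup0 top [652.7  52.3] iou 0.95 conf 0.94 [253. 182. 284. 210.]
cup0 top [ 586.1 -392. ] iou 0.11 conf 0.71 [387. 196. 489. 294.]
cup0 top [ 494.1 -320.9] iou 0.41 conf 0.28 [416. 248. 444. 281.]
at [554.3 349.1 153.1] [ 3.141e+00 -2.000e-03 -3.141e+00] grip 82.5 t 55.0
off [-0.007, -0.002, 0.876] rot [0.0001, -0.0003, 0.0] rows 1.7
```

Emit:
{"method": "send_rows", "body": {
  "offset": [
    [0,0.005,0.4],
    [0,0.005,0.75],
    [0,0.005,0.86],
    [0,0.005,0.86],
    [0,0.005,0.86]
  ],
  "delta_rot": [
    [0,0,0],
    [0,0,0],
    [0,0,0],
    [0,0,0],
    [0,0,0]
  ]
}}

```text
time: 55.62
tool_pos: [555.3, 350.5, 51.9]
tcp_rot: [3.14, 0.001, -3.141]
contact_force: [-0.1, -0.4, 0.6]
grip_width: 82.6
finger_force: 0.0
```

Emit:
{"method": "send_rows", "body": {
  "offset": [
    [0,0,0],
    [0,0,0],
    [0,0,0],
    [0,0,0]
  ],
  "delta_rot": [
    [0,0,0],
    [0,0,0],
    [0,0,0],
    [0,0,0]
  ],
  "grip": 0.5
}}

```text
time: 56.12
tool_pos: [554.4, 350.0, 50.6]
tcp_rot: [3.141, -0.001, -3.141]
contact_force: [-0.6, -0.6, 4.7]
grip_width: 62.1
finger_force: 30.0
```

Emit:
{"method": "send_rows", "body": {
  "offset": [
    [0,0,-0.2],
    [0,0,-0.6],
    [0,0,-1.0],
    [0,0,-1.0],
    [0,0,-1.0]
  ],
  "delta_rot": [
    [0,0,0],
    [0,0,0],
    [0,0,0],
    [0,0,0],
    [0,0,0]
  ]
}}

```text
time: 56.75
tool_pos: [553.7, 349.6, 168.7]
tcp_rot: [-3.141, -0.004, -3.141]
contact_force: [-1.4, -0.3, -1.0]
grip_width: 62.4
finger_force: 30.0
```

```bash
python3 - <<'E'
from h import *
plan((475,-67.2,250,np.pi))
E
```

```text
at [553.7 349.6 168.7] [-3.141 -0.004 -3.141] grip 62.4 t 56.8
off [0.659, -3.473, -0.674] rot [-0.0001, -0.0006, 0.0] rows 6.9
```

Emit:
{"method": "send_rows", "body": {
  "offset": [
    [0.166,-0.4,-0.17],
    [0.166,-0.868,-0.17],
    [0.166,-0.868,-0.17]
  ],
  "delta_rot": [
    [0,0,0],
    [0,0,0],
    [0,0,0]
  ]
}}

```text
time: 57.12
tool_pos: [533.7, 242.3, 188.6]
tcp_rot: [-3.14, -0.006, 3.138]
contact_force: [-0.5, 0.2, 0.1]
grip_width: 62.1
finger_force: 30.0
```

Emit:
{"method": "send_rows", "body": {
  "offset": [
    [0.166,-0.4,-0.17],
    [0.166,-0.868,-0.17],
    [0.166,-0.868,-0.17]
  ],
  "delta_rot": [
    [0,0,0],
    [0,0,0],
    [0,0,0]
  ]
}}

```text
time: 57.5
tool_pos: [514.3, 139.2, 209.5]
tcp_rot: [-3.141, -0.005, 3.138]
contact_force: [-0.4, 0.3, -0.9]
grip_width: 61.8
finger_force: 30.0
```

Emit:
{"method": "send_rows", "body": {
  "offset": [
    [0.166,-0.4,-0.17],
    [0.166,-0.868,-0.17],
    [0.166,-0.868,-0.17]
  ],
  "delta_rot": [
    [0,0,0],
    [0,0,0],
    [0,0,0]
  ]
}}

```text
time: 57.88
tool_pos: [494.9, 35.7, 230.1]
tcp_rot: [3.141, -0.004, 3.138]
contact_force: [-0.4, 0.7, -0.6]
grip_width: 62.0
finger_force: 30.0
```

Emit:
{"method": "send_rows", "body": {
  "offset": [
    [0.166,-0.4,-0.17],
    [0.166,-0.868,-0.17],
    [0.166,-0.868,-0.17],
    [0.166,-0.868,-0.17],
    [0.166,-0.868,-0.17],
    [0.166,-0.868,-0.17]
  ],
  "delta_rot": [
    [0,0,0],
    [0,0,0],
    [0,0,0],
    [0,0,0],
    [0,0,0],
    [0,0,0]
  ]
}}

```text
time: 58.62
tool_pos: [475.1, -65.5, 251.2]
tcp_rot: [3.141, -0.002, -3.139]
contact_force: [-0.1, -0.4, -0.2]
grip_width: 61.9
finger_force: 30.0
```

```bash
python3 - <<'E'
from h import *
plan((475,-67.2,178,np.pi))
E
```

```text
at [475.1 -65.5 251.2] [ 3.141e+00 -2.000e-03 -3.139e+00] grip 61.9 t 58.6
off [-0.001, -0.015, 0.61] rot [0.0001, -0.0004, 0.0004] rows 1.2
```

Emit:
{"method": "send_rows", "body": {
  "offset": [
    [0,0,0.25],
    [0,0,0.4],
    [0,0,0.5],
    [0,0,0.55],
    [0,0,0.58],
    [0,0,0.6],
    [0,0,0.605],
    [0,0,0.605]
  ],
  "delta_rot": [
    [0,0,0],
    [0,0,0],
    [0,0,0],
    [0,0,0],
    [0,0,0],
    [0,0,0],
    [0,0,0],
    [0,0,0]
  ]
}}

```text
time: 59.62
tool_pos: [476.3, -67.2, 181.2]
tcp_rot: [-3.141, 0.003, -3.141]
contact_force: [-0.9, 0.8, 11.9]
grip_width: 62.2
finger_force: 30.0
```

Emit:
{"method": "send_rows", "body": {
  "offset": [
    [0,0,0],
    [0,0,0],
    [0,0,0],
    [0,0,0]
  ],
  "delta_rot": [
    [0,0,0],
    [0,0,0],
    [0,0,0],
    [0,0,0]
  ],
  "grip": 0.9
}}

```text
time: 60.12
tool_pos: [474.7, -66.8, 178.7]
tcp_rot: [3.141, -0.002, -3.141]
contact_force: [-0.1, 1.0, 0.1]
grip_width: 82.6
finger_force: 0.0
```

Emit:
{"method": "send_rows", "body": {
  "offset": [
    [0,0,-0.2],
    [0,0,-0.6],
    [0,0,-0.8],
    [0,0,-0.8]
  ],
  "delta_rot": [
    [0,0,0],
    [0,0,0],
    [0,0,0],
    [0,0,0]
  ]
}}

```text
time: 60.62
tool_pos: [475.8, -67.1, 276.3]
tcp_rot: [-3.141, 0.002, -3.141]
contact_force: [0.6, -0.5, -0.2]
grip_width: 82.6
finger_force: 0.0
```

Emit:
{"method": "send_rows", "body": {
  "offset": [
    [-0.5,0.33,0],
    [-0.75,0.496,0.2],
    [-0.75,0.496,0.2]
  ],
  "delta_rot": [
    [0,0,0],
    [0,0,0],
    [0,0,0]
  ]
}}

```text
time: 61.0
tool_pos: [564.9, -5.5, 245.9]
tcp_rot: [3.14, -0.009, -3.139]
contact_force: [-0.6, -0.2, -0.4]
grip_width: 82.6
finger_force: 0.0
```

Emit:
{"method": "send_rows", "body": {
  "offset": [
    [-0.5,0.33,0.5],
    [-0.75,0.496,0.8],
    [-0.75,0.496,0.8],
    [-0.75,0.496,0.8],
    [-0.75,0.496,0.8],
    [-0.75,0.496,0.8]
  ],
  "delta_rot": [
    [0,0,0],
    [0,0,0],
    [0,0,0],
    [0,0,0],
    [0,0,0],
    [0,0,0]
  ]
}}

```text
time: 61.75
tool_pos: [654.8, 51.4, 156.7]
tcp_rot: [3.141, 0.001, 3.141]
contact_force: [0.6, -0.3, 0.5]
grip_width: 82.8
finger_force: 0.0
```

```bash
python3 - <<'E'
from h import *
snap('wrist','w11.png');snap('scene','s11.png')
locate('wrist','cup0',CUP,0,40);
locate('scene','lid',LID,0,10)
a=cv2.imread('pics/s11.png')[160:340,260:460]
cv2.imwrite('pics/c8.png',cv2.resize(a,(600,540)))
plan((655.5,51.8,48,np.pi))
E
```

```text
cup0 wrist [657.8  51.6] iou 0.94 conf 0.88 [269. 184. 365. 285.]
lid scene [619.1 -91.2] iou 0.91 conf 0.93 [289. 277. 320. 301.]
at [654.7  51.9 155.5] [ 3.141e+00 -1.000e-03  3.141e+00] grip 82.7 t 62.0
off [-0.007, -0.001, 0.896] rot [0.0001, -0.0001, -0.0] rows 1.7
```

View pics/c8.png

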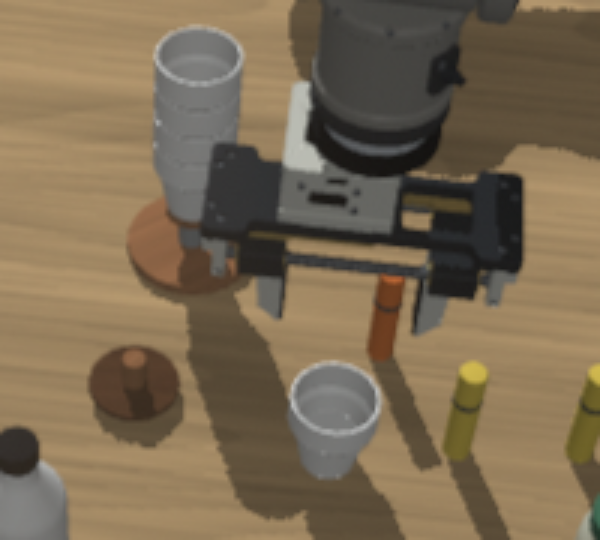

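The stack of four is straight, and the lid and last cup are where I expected them.

Emit:
{"method": "send_rows", "body": {
  "offset": [
    [-0.01,0,0.4],
    [-0.01,0,0.75],
    [-0.01,0,0.88],
    [-0.01,0,0.885],
    [-0.01,0,0.885]
  ],
  "delta_rot": [
    [0,0,0],
    [0,0,0],
    [0,0,0],
    [0,0,0],
    [0,0,0]
  ]
}}

```text
time: 62.58
tool_pos: [656.9, 52.3, 50.3]
tcp_rot: [3.141, 0.001, -3.141]
contact_force: [1.3, -0.5, -0.1]
grip_width: 82.8
finger_force: 0.0
```

Emit:
{"method": "send_rows", "body": {
  "offset": [
    [0,0,0],
    [0,0,0],
    [0,0,0],
    [0,0,0]
  ],
  "delta_rot": [
    [0,0,0],
    [0,0,0],
    [0,0,0],
    [0,0,0]
  ],
  "grip": 0.5
}}

```text
time: 63.08
tool_pos: [656.1, 52.3, 49.0]
tcp_rot: [3.141, -0.001, -3.141]
contact_force: [-0.0, -0.5, 4.2]
grip_width: 60.8
finger_force: 30.0
```

Emit:
{"method": "send_rows", "body": {
  "offset": [
    [0,0,-0.2],
    [0,0,-0.6],
    [0,0,-1.0],
    [0,0,-1.0],
    [0,0,-1.0]
  ],
  "delta_rot": [
    [0,0,0],
    [0,0,0],
    [0,0,0],
    [0,0,0],
    [0,0,0]
  ]
}}

```text
time: 63.7
tool_pos: [655.3, 52.3, 167.3]
tcp_rot: [3.141, -0.004, -3.141]
contact_force: [0.3, -1.0, -1.7]
grip_width: 60.5
finger_force: 30.0
```

Emit:
{"method": "send_rows", "body": {
  "offset": [
    [0,0,-0.4],
    [0,0,-0.9],
    [0,0,-0.9],
    [0,0,-0.9]
  ],
  "delta_rot": [
    [0,0,0],
    [0,0,0],
    [0,0,0],
    [0,0,0]
  ]
}}

```text
time: 64.2
tool_pos: [655.4, 52.2, 273.9]
tcp_rot: [3.141, -0.006, -3.141]
contact_force: [-0.4, -0.7, -1.2]
grip_width: 60.7
finger_force: 30.0
```

```bash
python3 - <<'E'
from h import *
plan((475,-67.2,275,np.pi))
E
```

```text
at [655.4  52.2 273.9] [ 3.141 -0.006 -3.141] grip 60.7 t 64.2
off [1.504, -0.995, -0.001] rot [0.0001, -0.0009, 0.0] rows 3.5
```

Emit:
{"method": "send_rows", "body": {
  "offset": [
    [0.4,-0.25,0],
    [0.755,-0.496,0],
    [0.755,-0.496,0]
  ],
  "delta_rot": [
    [0,0,0],
    [0,0,0],
    [0,0,0]
  ]
}}

```text
time: 64.58
tool_pos: [562.0, -8.6, 274.0]
tcp_rot: [3.141, -0.009, 3.139]
contact_force: [0.3, 0.3, -0.6]
grip_width: 61.1
finger_force: 30.0
```

Emit:
{"method": "send_rows", "body": {
  "offset": [
    [0.4,-0.25,0],
    [0.755,-0.496,0],
    [0.755,-0.496,0],
    [0.755,-0.496,0],
    [0.755,-0.496,0],
    [0.755,-0.496,0]
  ],
  "delta_rot": [
    [0,0,0],
    [0,0,0],
    [0,0,0],
    [0,0,0],
    [0,0,0],
    [0,0,0]
  ]
}}

```text
time: 65.32
tool_pos: [475.6, -66.4, 276.2]
tcp_rot: [3.141, -0.003, -3.14]
contact_force: [-0.1, -0.1, -1.1]
grip_width: 61.0
finger_force: 30.0
```

```bash
python3 - <<'E'
from h import *
plan((475,-67.2,204,np.pi))
E
```

```text
at [475.6 -66.4 276.2] [ 3.141e+00 -3.000e-03 -3.140e+00] grip 61.0 t 65.3
off [0.003, -0.007, 0.601] rot [0.0001, -0.0004, 0.0002] rows 1.2
```

Emit:
{"method": "send_rows", "body": {
  "offset": [
    [0,0,0.25],
    [0,0,0.4],
    [0,0,0.5],
    [0,0,0.55],
    [0,0,0.58],
    [0,0,0.595],
    [0,0,0.6],
    [0,0,0.6]
  ],
  "delta_rot": [
    [0,0,0],
    [0,0,0],
    [0,0,0],
    [0,0,0],
    [0,0,0],
    [0,0,0],
    [0,0,0],
    [0,0,0]
  ]
}}

```text
time: 66.32
tool_pos: [476.1, -67.2, 206.6]
tcp_rot: [-3.141, 0.002, -3.141]
contact_force: [-0.5, 0.3, 7.9]
grip_width: 60.7
finger_force: 30.0
```

Emit:
{"method": "send_rows", "body": {
  "offset": [
    [0,0,0],
    [0,0,0],
    [0,0,0],
    [0,0,0]
  ],
  "delta_rot": [
    [0,0,0],
    [0,0,0],
    [0,0,0],
    [0,0,0]
  ],
  "grip": 0.9
}}

```text
time: 66.82
tool_pos: [474.8, -66.8, 204.5]
tcp_rot: [3.141, -0.002, -3.141]
contact_force: [-0.6, -0.4, 0.7]
grip_width: 82.8
finger_force: 0.0
```

Emit:
{"method": "send_rows", "body": {
  "offset": [
    [0,0,-0.2],
    [0,0,-0.5],
    [0,0,-0.6],
    [0,0,-0.6]
  ],
  "delta_rot": [
    [0,0,0],
    [0,0,0],
    [0,0,0],
    [0,0,0]
  ]
}}

```text
time: 67.32
tool_pos: [475.1, -66.9, 276.7]
tcp_rot: [3.141, -0.001, -3.141]
contact_force: [0.6, 0.2, 0.5]
grip_width: 82.5
finger_force: 0.0
```

Emit:
{"method": "send_rows", "body": {
  "offset": [
    [-0.4,-0.07,0],
    [-0.603,-0.1,0.0],
    [-0.603,-0.1,0.2]
  ],
  "delta_rot": [
    [0,0,0],
    [0,0,0],
    [0,0,0]
  ]
}}

```text
time: 67.7
tool_pos: [548.9, -79.2, 251.1]
tcp_rot: [3.141, -0.001, -3.141]
contact_force: [-1.0, -0.3, -0.5]
grip_width: 82.4
finger_force: 0.0
```

Emit:
{"method": "send_rows", "body": {
  "offset": [
    [-0.4,-0.07,0],
    [-0.603,-0.1,0.4],
    [-0.603,-0.1,0.9],
    [-0.603,-0.1,0.9],
    [-0.603,-0.1,0.9],
    [-0.603,-0.1,0.9]
  ],
  "delta_rot": [
    [0,0,0],
    [0,0,0],
    [0,0,0],
    [0,0,0],
    [0,0,0],
    [0,0,0]
  ],
  "grip": 0.6
}}

```text
time: 68.45
tool_pos: [620.7, -91.1, 147.3]
tcp_rot: [-3.141, 0.003, -3.141]
contact_force: [0.1, 0.1, 0.9]
grip_width: 54.7
finger_force: 0.0
```

```bash
python3 - <<'E'
from h import *
snap('wrist','w12.png');snap('scene','s12.png')
for c in('wrist','scene'):locate(c,'lid',LID,0,10)
a=cv2.imread('pics/s12.png')[140:320,240:440]
cv2.imwrite('pics/c9.png',np.hstack([cv2.resize(a,(400,360)),cv2.resize(cv2.imread('pics/w12.png'),(400,360))]))
plan((620,-91.3,16,np.pi))
E
```

```text
lid wrist [620.  -91.3] iou 0.94 conf 0.71 [273. 173. 363. 256.]
lid scene [619.2 -90.8] iou 0.89 conf 0.60 [292. 277. 320. 301.]
at [619.9 -90.9 145.9] [-3.141  0.    -3.141] grip 54.9 t 68.7
off [-0.0, -0.003, 1.082] rot [-0.0, 0.0001, 0.0] rows 2.1
```

View pics/c9.png

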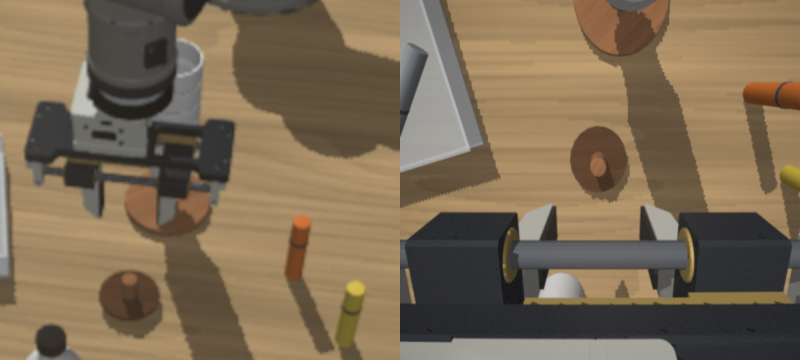

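The lid hasn't moved. Grasping its knob.

Emit:
{"method": "send_rows", "body": {
  "offset": [
    [0,0,0.4],
    [0,0,0.8],
    [0,0,0.8]
  ],
  "delta_rot": [
    [0,0,0],
    [0,0,0],
    [0,0,0]
  ]
}}

```text
time: 69.03
tool_pos: [616.8, -90.1, 45.4]
tcp_rot: [3.139, -0.009, -3.141]
contact_force: [0.2, -0.2, 0.4]
grip_width: 55.0
finger_force: 0.0
```

Emit:
{"method": "send_rows", "body": {
  "offset": [
    [0,0,0.2],
    [0,0,0.275],
    [0,0,0.275],
    [0,0,0.275]
  ],
  "delta_rot": [
    [0,0,0],
    [0,0,0],
    [0,0,0],
    [0,0,0]
  ]
}}

```text
time: 69.53
tool_pos: [620.0, -91.0, 16.8]
tcp_rot: [-3.141, 0.0, -3.141]
contact_force: [0.0, -0.6, -0.1]
grip_width: 54.9
finger_force: 0.0
```

Emit:
{"method": "send_rows", "body": {
  "offset": [
    [0,0,0],
    [0,0,0],
    [0,0,0],
    [0,0,0],
    [0,0,0]
  ],
  "delta_rot": [
    [0,0,0],
    [0,0,0],
    [0,0,0],
    [0,0,0],
    [0,0,0]
  ],
  "grip": 0.0
}}

```text
time: 70.15
tool_pos: [619.1, -90.7, 15.3]
tcp_rot: [3.141, -0.002, -3.141]
contact_force: [0.5, 0.9, 0.6]
grip_width: 17.0
finger_force: 30.0
```

Emit:
{"method": "send_rows", "body": {
  "offset": [
    [0,0,-0.2],
    [0,0,-0.6],
    [0,0,-1.0],
    [0,0,-1.0],
    [0,0,-1.0]
  ],
  "delta_rot": [
    [0,0,0],
    [0,0,0],
    [0,0,0],
    [0,0,0],
    [0,0,0]
  ]
}}

```text
time: 70.78
tool_pos: [618.8, -90.6, 134.6]
tcp_rot: [3.141, -0.003, -3.141]
contact_force: [-0.6, 0.2, -0.6]
grip_width: 17.3
finger_force: 30.0
```

Emit:
{"method": "send_rows", "body": {
  "offset": [
    [0,0,-0.4],
    [0,0,-0.8],
    [0,0,-1.0],
    [0,0,-1.0],
    [0,0,-1.0]
  ],
  "delta_rot": [
    [0,0,0],
    [0,0,0],
    [0,0,0],
    [0,0,0],
    [0,0,0]
  ]
}}

```text
time: 71.4
tool_pos: [618.8, -90.6, 252.5]
tcp_rot: [3.14, -0.006, -3.141]
contact_force: [1.3, -0.7, -1.9]
grip_width: 17.1
finger_force: 30.0
```

```bash
python3 - <<'E'
from h import *
plan((475,-67.2,258,np.pi))
E
```

```text
at [618.8 -90.6 252.5] [ 3.14  -0.006 -3.141] grip 17.1 t 71.4
off [1.199, 0.195, -0.038] rot [0.0003, -0.001, 0.0] rows 2.3
```

Emit:
{"method": "send_rows", "body": {
  "offset": [
    [0,0,-0.08],
    [0.603,0.1,-0.08],
    [0.603,0.1,-0.08],
    [0.603,0.1,-0.08],
    [0.603,0.1,-0.08]
  ],
  "delta_rot": [
    [0,0,0],
    [0,0,0],
    [0,0,0],
    [0,0,0],
    [0,0,0]
  ]
}}

```text
time: 72.03
tool_pos: [548.6, -79.2, 265.5]
tcp_rot: [-3.142, -0.0, -3.141]
contact_force: [0.2, -0.0, -0.4]
grip_width: 16.7
finger_force: 30.0
```

```bash
python3 - <<'E'
from h import *
snap('wrist','w13.png');snap('scene','s13.png')
for c in('wrist','scene'):locate(c,'cup0',[(46,31),(70,31)],154,60)
a=cv2.imread('pics/s13.png')[100:280,240:440]
cv2.imwrite('pics/c10.png',np.hstack([cv2.resize(a,(400,360)),cv2.resize(cv2.imread('pics/w13.png'),(400,360))]))
plan((475,-67.2,262,np.pi))
E
```

```text
cup0 wrist [474.7 -67.7] iou 0.97 conf 0.96 [277.  35. 406. 174.]
cup0 scene [602.4 -55. ] iou 0.47 conf 0.85 [313. 208. 340. 233.]
cup0 scene [551.5 -63.6] iou 0.29 conf 0.71 [313. 201. 339. 216.]
cup0 scene [517.  -54.6] iou 0.26 conf 0.58 [319. 184. 343. 194.]
cup0 scene [464.5 -63.6] iou 0.21 conf 0.56 [316. 161. 341. 182.]
cup0 scene [844.7 210.2] iou 0.83 conf 0.53 [450. 319. 490. 367.]
at [548.  -79.  264.9] [ 3.141e+00 -2.000e-03 -3.141e+00] grip 17.3 t 72.2
off [0.608, 0.099, 0.025] rot [0.0001, -0.0003, 0.0] rows 1.2
```

View pics/c10.png

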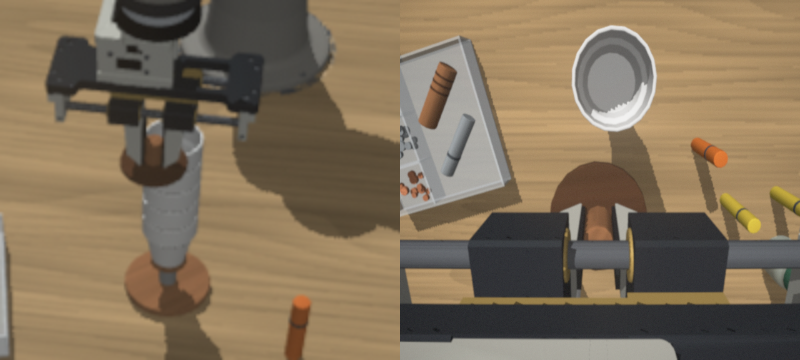

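The top cup measures (474.7, -67.7), right where the lid needs to go, and the lid hangs level. Placing it.

Emit:
{"method": "send_rows", "body": {
  "offset": [
    [0.4,0.07,0],
    [0.605,0.1,0],
    [0.605,0.1,0],
    [0.605,0.1,0],
    [0.605,0.1,0],
    [0.605,0.1,0],
    [0.605,0.1,0]
  ],
  "delta_rot": [
    [0,0,0],
    [0,0,0],
    [0,0,0],
    [0,0,0],
    [0,0,0],
    [0,0,0],
    [0,0,0]
  ]
}}

```text
time: 73.1
tool_pos: [474.9, -66.9, 265.0]
tcp_rot: [3.141, -0.002, -3.141]
contact_force: [-0.2, 0.8, -0.1]
grip_width: 17.6
finger_force: 30.0
```

Emit:
{"method": "send_rows", "body": {
  "offset": [
    [0,0,0.08],
    [0,0,0.15],
    [0,0,0.2],
    [0,0,0.22],
    [0,0,0.24],
    [0,0,0.255],
    [0,0,0.265],
    [0,0,0.265]
  ],
  "delta_rot": [
    [0,0,0],
    [0,0,0],
    [0,0,0],
    [0,0,0],
    [0,0,0],
    [0,0,0],
    [0,0,0],
    [0,0,0]
  ]
}}

```text
time: 74.1
tool_pos: [475.5, -67.0, 234.8]
tcp_rot: [-3.141, 0.001, -3.141]
contact_force: [-0.3, 1.0, 7.1]
grip_width: 17.4
finger_force: 30.0
```

Emit:
{"method": "send_rows", "body": {
  "offset": [
    [0,0,0],
    [0,0,0],
    [0,0,0],
    [0,0,0],
    [0,0,0]
  ],
  "delta_rot": [
    [0,0,0],
    [0,0,0],
    [0,0,0],
    [0,0,0],
    [0,0,0]
  ],
  "grip": 0.5
}}

```text
time: 74.72
tool_pos: [474.7, -66.9, 233.4]
tcp_rot: [3.141, -0.002, -3.141]
contact_force: [0.7, 0.3, 1.1]
grip_width: 46.1
finger_force: 0.9
```

Emit:
{"method": "send_rows", "body": {
  "offset": [
    [0,0,-0.2],
    [0,0,-0.5],
    [0,0,-0.6],
    [-0.3,0.5,-0.6],
    [-0.6,0.95,-0.6],
    [-0.6,0.95,-0.6],
    [-0.6,0.95,-0.6]
  ],
  "delta_rot": [
    [0,0,0],
    [0,0,0],
    [0,0,0],
    [0,0,0],
    [0,0,0],
    [0,0,0],
    [0,0,0]
  ]
}}

```text
time: 75.6
tool_pos: [546.4, 47.5, 304.1]
tcp_rot: [3.141, -0.004, -3.14]
contact_force: [0.0, -0.5, 0.5]
grip_width: 46.0
finger_force: 0.0
```

```bash
python3 - <<'E'
from h import *
snap('top','t14.png');snap('scene','s14.png')
for c in('top','scene'):locate(c,'lid',LID,216,10)
a=cv2.imread('pics/s14.png')[120:280,280:380];b=cv2.imread('pics/t14.png')[130:345,250:520]
cv2.imwrite('pics/c11.png',np.hstack([cv2.resize(a,(325,520)),cv2.resize(b,(470,374),).copy() if 0 else cv2.resize(b,(470,520))]))
E
```

```text
lid top [473.9 -67. ] iou 0.95 conf 0.58 [304. 257. 333. 288.]
lid scene [468.6 -65.7] iou 0.86 conf 0.92 [311. 154. 344. 176.]
```

View pics/c11.png

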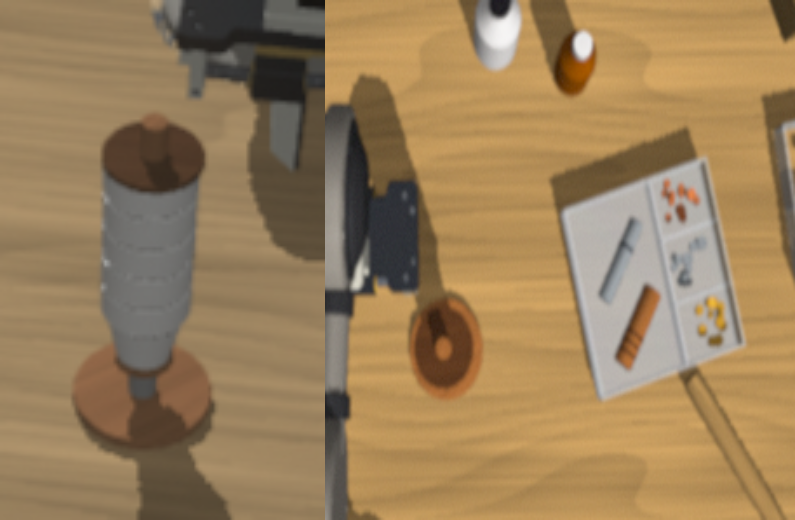

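The five-cup stack stands centred on the stand with the lid flush on top, and both tools lie in the bay. The gripper is clear of everything, so I'm handing in.

```bash
python3 -c "
from h import *
print(ticket.close_job())"
```

```text
the job is handed in; nothing more can be done
None
```

The job is done and handed in at about 76 s: all five cups are nested upright on the stand with the lid on the top cup, both tools lie in the long bay, and I did not touch the glue, dye, jar or hammer.

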